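# Sort the bench: tools to the tray, setting bars to the check-in rack

### The arm

A 7-joint arm with a two-finger parallel gripper is mounted at the origin on the work surface; the furniture and walls round the work are solid. World frame = base frame: x ahead of the robot, y to its left, z up, the work surface at z = 0. Lengths are in m, angles in degrees, forces in N, time in s.
With the tool pointing down it reaches from about 0.4 to 0.85 m from the base axis. Payload 6.9 kg.
Tool frame: the origin (TCP) lies midway between the tips of the shut fingers; the grasp point (between the pads) lies 19 mm behind it; x points along the fingers, y is the direction in which the jaws open and shut, and the axes are right-handed (so a half turn about x gives the same grasp; the last joint's range is limited). The gripper opens to 85 mm and grips with 20 to 120 N. Pads are 22 mm wide; open, the fingers measure 114 mm over their backs; the gripper's body (76 mm by 85 mm) begins 54 mm behind the grasp point. The pads swing forward as they close: fully open they stand 13 mm farther back than shut.
Start: joints at [81.331, 29.078, -13.613, 85.955, 7.202, 65.827, -8.869], TCP at [0.159, -0.605, 0.231] pointing down, gripper open.
Joint ranges: [-176.47, 176.47], [-13.61, 117.27], [-81.72, 77.17], [0.22, 143.17], [-87.28, 267.28], [10, 112.55], [-165.47, 165.47]. Speed limits (degrees/s): [136.94, 136.94, 180, 180, 180, 180, 180].

### API

Orientations are given as [roll, pitch, yaw] about the fixed x, y, z axes, in that order (R = Rz(yaw) Ry(pitch) Rx(roll)).
In Python, from bench import telemetry, capture, arm gives the robot as it stands. The module is installed in compiled form; this text tells all that it offers.
- The arm moves only by the tool arm_command, never from a script. Its argument "plan" is a list of rows, each a list of 3 entries, a list of its own where there are three numbers: the turn, a rotation vector about the tool's x, y, z in rad, then the shift along the tool's x, y, z in mm, then the gripper's target within -1 to 1 (shut at 1, half-way at 0, fully open at -1). In form: [[[rx, ry, rz], [x, y, z], gripper], ...]. A call has 1 to 5 rows; each row shifts and turns the pose as measured when the row begins, along the tool's axes as they then stand; what a row does not reach is not made up. A row lasts 1/8 s, in which the tool goes at most 62.5 mm and 10.7 degrees, less where a joint would pass 70% of its speed; a pose out of reach is approached as far as the arm can. A call is refused whole if a number of a shift passes 62.5 or a number of a turn 0.188, either way. A call with a gripper value outside its range is refused whole. The fingers move at their own pace and stop on an object; "force" is the grip in N (left out, the last holds). Time passes only in rows, so rows that do not move let the fingers close. It gives the time, the measured TCP pose, the force and the opening at its end, in the units of the state.
- telemetry.get_state(): the state, without advancing time (a new reading comes with each control period).
- capture(name): name is "side" or "top" or "wrist"; returns a dict with "frame" (384x512x3 uint8, blue, green, red), "fx", "fy", "cx", "cy" (pixels), "cam_to_world" (4x4, takes a point from camera to world coordinates). Camera axes: x right, y down, z forward; pixel columns grow to the right and rows downward; lengths in m; the calibration is good to about 2 mm. A picture is of the moment at which its call begins. There is no depth.
- arm.close_job(): hands the job in, once; it reports no verdict.
The state is a dict: "time": time; "joint_positions": joint angles; "qd": joint speeds; "tau": joint torques, N m; "tool_pos": TCP position; "ee_rot": TCP orientation; "contact_force": force on the tool from outside, world axes, zero at the start; "torque": the same for the moment, N m; "grip_width": finger opening in m.
Only numpy, scipy, OpenCV 4.12 (cv2) and the standard library are available. Lean on these libraries where they do the work, as an engineer would, in place of code of your own. Each camera call takes 0.05 s, during which the arm holds its last target.

### The job

Sort the four mixed things in the middle of the bench: lay the torch and the screwdriver flat in the open tool tray, and put the two setting bars upright, nose to tail, into the lane of the check-in rack, both down on the lane floor between its rear lip and the switch, so that they keep the switch pin pressed in when you let go. Leave everything else where it stands.

Things in the scene. Friction and masses are not known exactly. Their poses are not given: they have to be found in the camera images.
- setting_bar_1: plain metal (aluminium) setting bar, an upright rectangular block 72 mm long (x), 28 mm wide (y), 40 mm high (z), 0.22 kg give or take a quarter; smooth sides, darker pads on its two flat ends; the two bars are alike. Origin: centre of its underside. Starts upright on the table
- setting_bar_2: plain metal (aluminium) setting bar, an upright rectangular block 72 mm long (x), 28 mm wide (y), 40 mm high (z), 0.22 kg give or take a quarter; smooth sides, darker pads on its two flat ends; the two bars are alike. Origin: centre of its underside. Starts upright on the table
- torch: black pocket torch, hand tool, lying on its side, 114 mm long along its y, 29 mm across at most (about 22 to 24 mm at the grip) and 29 mm high, 0.11 kg. Origin: underside, mid-length
- screwdriver_a: screwdriver with a yellow handle, hand tool, lying on the table, 153 mm long along its y, 25 mm across and high, 0.06 kg; the thick handle (grip it there, 18 to 25 mm wide) runs from y = -8 to y = +77 mm, the thin blade from there to y = -77 mm. Origin: underside, mid-length
- tool_tray: low open grey tray for hand tools, fixed, 200 mm (x) by 170 mm (y) outside, 44 mm high on small feet, walls 4 mm, inner floor 10 mm above the table. Origin: on the table under its centre; z up. It stands on one side of the table, the rack on the other; which is which varies
- rack: check-in rack for setting bars: a fixed slotted aluminium plate 240 (x) x 100 (y) x 12 mm, reaching from x = -100 to +140 mm; origin: at its underside, mid-width, z up, x along the lane towards the switch. On it a grey carriage with the lane is clamped, centred in y, at a place along x that differs each time and is NOT reported: its zero lies c = -20 to +20 mm along x from the rack's origin
- lane_level (a point): point straight above the rack's origin at lane floor height (18 mm above the table), axes as the rack. A bar set down with its middle here always lands between lip and pin. Carriage, x counted from c: two guides beside the lane, 10 mm high above its floor, from y = 22 to 29 mm on each side; a rear lip across the lane 7 mm high, x = -75 to -69 mm
- rack_far_end (a point): middle of the plate's far top edge (x = 140 mm of the rack). Before it on the carriage stands the black switch block, 54 mm wide, 40 mm above the lane floor, front face at c + 83 mm. Lip to untouched pin 138 mm, lip to block 152 mm, two bars 144 mm: the second bar drops in before the lip only while the train is pushed against the pin's spring
- switch_pin (a joint): round steel pin, 10 mm thick, 12 mm above the lane floor, that stands 14 mm out of the switch block towards the lane (tip at c + 69 mm): 0 = fully out, 0.014 m = fully in. Spring 1.2 N at the start, 5.4 N fully in; springs back when let go. Two bars properly in the lane hold it about 6 mm in
- bush: small white turned bush with a flange, 48 mm across, 28 mm high, standing among the things to be sorted; origin: underside centre. Bystander: leave where it is.
- micrometer: outside micrometer lying flat, 55 x 158 x 20 mm. Bystander: leave where it is.
- ring_gauge: steel ring gauge lying flat, 64 mm across, 20 mm high. Bystander: leave where it is.
Not all that is in view belongs to the job. Of the things that look like the screwdriver_a, take the one that is farthest to the robot's left at the start. Leave any purple look-alike of the setting_bar_2 alone.

How it is judged:
By the outcome, as a careful person would: the job done as asked, in the order asked, and still so for the second after the job is handed in, with the robot touching nothing.
It also fails if it takes over 72 s, if anything falls off the work surface, if the arm or the gripper's body presses on something with over 40 N, if the wrist force passes 120 N, or if a joint passes its speed limit or range.

## Working session

There is one attempt and no reset: what is moved stays moved. The work goes in short steps, Python scripts to look and compute and a tool call to move; the robot and the scene stay as the last step left them, time stands still between calls to the robot, and variables do not carry over. Pictures are saved under pics/ and viewed, and the job is handed in when it is done.

Besides the shell and the picture viewer there is one more tool, called after "Request:" as name(argument=value, ...) on one line, values as JSON. arm_command: Moves the arm, as the interface text tells. Its arguments: {"type":"object","properties":{"plan":{"type":"array"},"force":{"type":"number"}},"required":["plan"]}

```bash
mkdir -p pics; ls; python3 - <<'E'
from bench import telemetry, capture
import cv2,numpy as np
print(telemetry.get_state())
for n in ["side","top","wrist"]:
    c=capture(n); cv2.imwrite(f"pics/{n}0.png",c["frame"]); np.savez(f"{n}0.npz",**c)
    print(n,c["fx"],c["fy"],c["cx"],c["cy"],np.round(c["cam_to_world"],4).tolist())
E
```

```text
pics
{'time': 0.0, 'joint_positions': array([ 81.33133039,  29.1242339 , -13.60781476,  86.00900181,
         7.20333929,  65.82694196,  -8.86933855]), 'qd': array([ 0.01621681, -0.0103702 ,  0.07687789, -0.0150273 ,  0.03988508,
        0.02271874,  0.01756796]), 'tau': array([ 9.58570599e-04, -6.20607090e+01, -2.18671359e+00, -2.49656349e+01,
        1.26328797e-02,  1.19454204e-02, -2.85299592e-06]), 'tool_pos': array([ 0.15851662, -0.60404236,  0.23044124]), 'ee_rot': array([-87.80377657,  89.89870367, 106.91002036]), 'contact_force': array([ 0.14589349,  0.59673051, -0.51612294]), 'torque': array([ 0.00114607, -0.0012221 ,  0.0100817 ]), 'grip_width': 0.08572818768571952}
side 434.96898905167455 434.96898905167455 255.01985684351422 192.2917724690513 [[0.9999, -0.0092, -0.0132, 0.5074], [0.0046, -0.6232, 0.7821, -1.326], [-0.0154, -0.782, -0.6231, 1.0534], [0.0, 0.0, 0.0, 1.0]]
top 392.3288408590784 392.3288408590784 253.66685245452598 190.04373908669646 [[0.0065, -0.9957, 0.0924, 0.3825], [-0.9999, -0.0075, -0.0105, -0.059], [0.0111, -0.0923, -0.9957, 1.1539], [0.0, 0.0, 0.0, 1.0]]
wrist 268.80765860079566 268.80765860079566 255.6054038249255 201.27921326937283 [[0.2532, -0.9254, -0.2819, 0.2311], [-0.9674, -0.2426, -0.0723, -0.5845], [-0.0015, 0.291, -0.9567, 0.3734], [0.0, 0.0, 0.0, 1.0]]
```

View pics/side0.png

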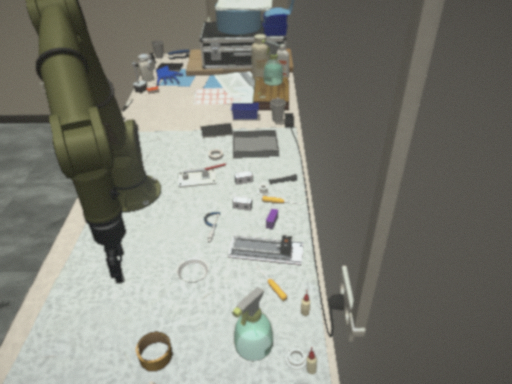

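View pics/top0.png

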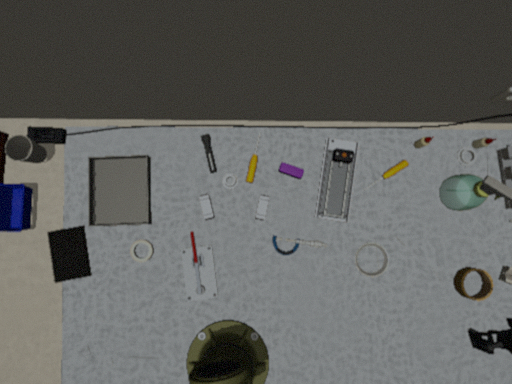

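View pics/wrist0.png

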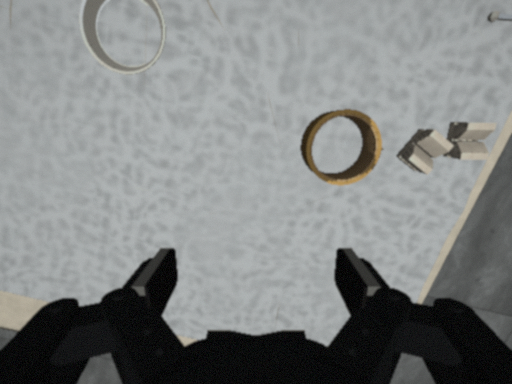

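```bash
python3 - <<'E'
import cv2
t=cv2.imread("pics/top0.png")
cv2.imwrite("pics/top0crop.png",cv2.resize(t[120:310,180:330],None,fx=4,fy=4,interpolation=cv2.INTER_CUBIC)[:600])
cv2.imwrite("pics/top0crop2.png",cv2.resize(t[130:230,300:420],None,fx=6,fy=6,interpolation=cv2.INTER_CUBIC))
s=cv2.imread("pics/side0.png")
cv2.imwrite("pics/side0crop.png",cv2.resize(s[120:310,165:325],None,fx=4,fy=4,interpolation=cv2.INTER_CUBIC)[:600])
E
```

```text
(no output)
```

View pics/top0crop.png

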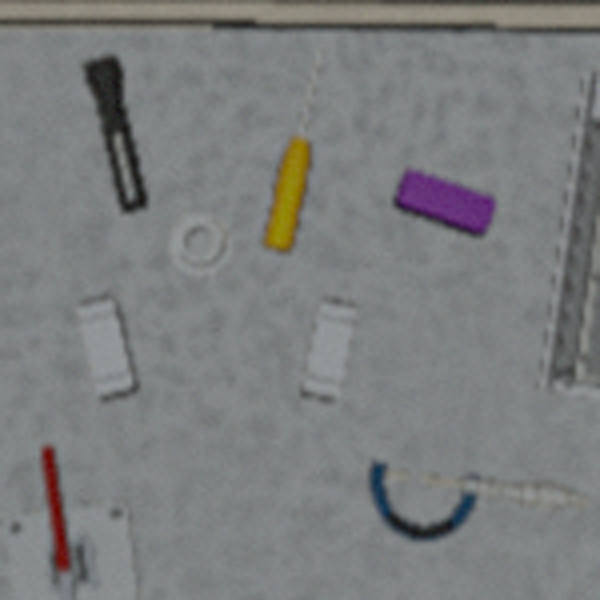

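View pics/top0crop2.png

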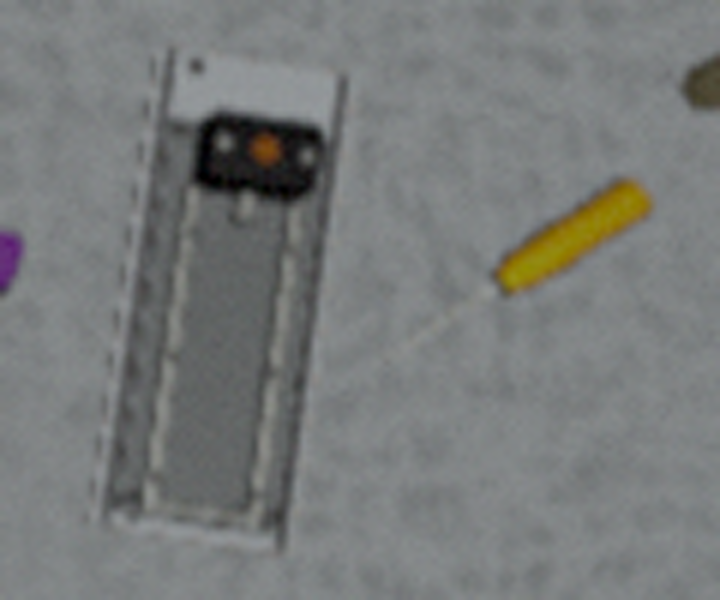

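View pics/side0crop.png

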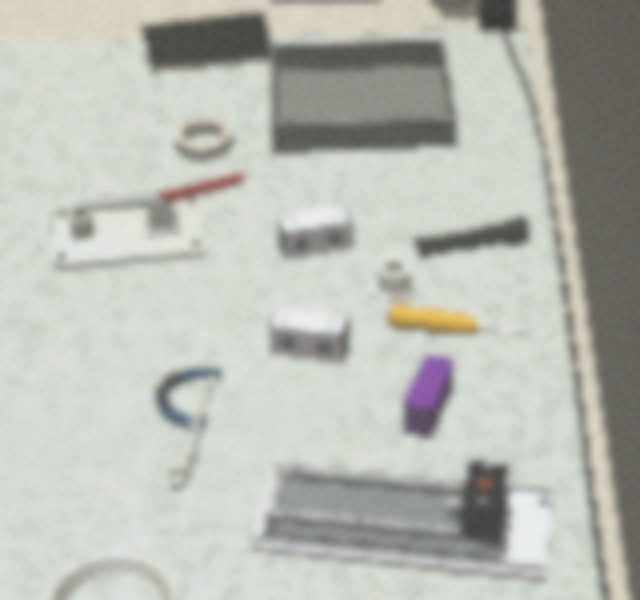

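Candidates: screwdriver at top-view px (252,168), the leftmost, against the yellow one at (396,169), on the right. The red-handled item at (193,245) is a lever on a plate. Bars are the aluminium blocks at (206,207) and (262,207); the purple one at (291,171) is excluded. The torch is at (209,153), the bush at (229,181), the tray at (120,190) and the rack at (338,178). The crops confirm these choices.

```bash
cat > h.py <<'E'
import numpy as np, cv2
from scipy.spatial.transform import Rotation as R
def ray(c,px,z):
    T=np.array(c["cam_to_world"]); d=T[:3,:3]@np.array([(px[0]-c["cx"])/c["fx"],(px[1]-c["cy"])/c["fy"],1.])
    o=T[:3,3]; return o+d*(z-o[2])/d[2]
def proj(c,P):
    T=np.array(c["cam_to_world"]); p=T[:3,:3].T@(np.array(P)-T[:3,3])
    return np.array([c["fx"]*p[0]/p[2]+c["cx"],c["fy"]*p[1]/p[2]+c["cy"]])
def blobs(c,mask,z,amin=40,roi=None):
    n,l,s,cen=cv2.connectedComponentsWithStats(mask.astype(np.uint8))
    for i in range(1,n):
        if s[i,4]<amin: continue
        ys,xs=np.where(l==i)
        cs,_=cv2.findContours((l==i).astype(np.uint8),cv2.RETR_EXTERNAL,cv2.CHAIN_APPROX_NONE)
        pts=np.array([ray(c,p,z)[:2] for p in cs[0][:,0,:]])
        r=cv2.minAreaRect((pts*1000).astype(np.float32))
        P=np.array([ray(c,p,z)[:2] for p in zip(xs,ys)]); m=P.mean(0); w,v=np.linalg.eigh(np.cov((P-m).T)); a=v[:,1]
        print("px",cen[i].round(1),"area",s[i,4],"mean",m.round(4),"rectc",np.round(r[0],1),"size",np.round(r[1],1),"axis deg",round(np.degrees(np.arctan2(a[1],a[0]))%180,1))
def goal(pos,yaw=None,maxrows=5,step=60,rstep=0.18):
    """tool x down, tool y along world yaw (mod 180, nearest)"""
    from bench import telemetry
    s=telemetry.get_state(); r=R.from_euler('xyz',s["ee_rot"],degrees=True); p=s["tool_pos"]
    M=r.as_matrix(); cy=np.degrees(np.arctan2(M[1,1],M[0,1]))
    if yaw is None: t=cy
    else: t=cy+((yaw-cy+90)%180-90)
    t=np.radians(t); y=np.array([np.cos(t),np.sin(t),0]); x=np.array([0,0,-1.]); tgt=R.from_matrix(np.c_[x,y,np.cross(x,y)])
    d=np.array(pos)-p
    rv=(r.inv()*tgt).as_rotvec()
    n=max(1,int(np.ceil(np.linalg.norm(d)*1000/step)),int(np.ceil(np.linalg.norm(rv)/rstep)))
    print("t",round(s["time"],2),"tcp",p.round(4),"jaw",round(cy,1),"tilt",round(np.degrees(np.arccos(-M[2,0])),2),"w",round(s["grip_width"],4),"F",s["contact_force"].round(1),"j",s["joint_positions"].round(0))
    print("total d mm",(d*1000).round(1),"rows",n)
    for i in range(min(n,maxrows)):
        ri=r*R.from_rotvec(rv*i/n)
        print([ (rv/n).round(3).tolist(), (ri.inv().apply(d)/n*1000).round(1).tolist()])
E
python3 - <<'E'
from h import *
c=dict(np.load("top0.npz")); f=c["frame"]; hsv=cv2.cvtColor(f,cv2.COLOR_BGR2HSV); H,S,V=cv2.split(hsv)
print("yellow");blobs(c,(S>150)&(H>15)&(H<35),.012)
print("purple");blobs(c,(S>100)&(H>125)&(H<160),.04)
roi=np.zeros(f.shape[:2],bool); roi[125:180,195:225]=1
print("torch");blobs(c,(V<75)&roi,.014,20)
roi[:]=0; roi[150:235,80:160]=1
print("tray");blobs(c,(V<95)&roi,.044)
roi[:]=0; roi[145:165,330:358]=1
print("block");blobs(c,(V<60)&roi,.058,20)
roi[:]=0; roi[185:225,192:275]=1
print(f[195:222:3,206].tolist()); 
for n in (150,160,170): print("bars",n);blobs(c,(V>n)&roi,.04)
for n,p,z in [("rackNW",(328,138.5),.012),("NE",(357.5,142.5),.012),("SW",(317,216.5),.012),("SE",(347,221.5),.012)]: print(n,ray(c,p,z).round(4))
E
```

```text
yellow
px [251.7 168.6] area 161 mean [ 0.5518 -0.0648] rectc [553.1 -65.1] size [18.4 80.2] axis deg 168.4
px [395.2 168.9] area 162 mean [ 0.5541 -0.4881] rectc [ 553.7 -487.3] size [18.1 82.8] axis deg 122.3
px [461.2 280.3] area 123 mean [ 0.2321 -0.6701] rectc [ 230.1 -671.3] size [40.4 79.3] axis deg 171.4
purple
px [290.8 170.1] area 218 mean [ 0.544 -0.177] rectc [ 543.8 -177.2] size [67.1 27.5] axis deg 71.5
torch
px [211.5 125. ] area 22 mean [0.6807 0.055 ] rectc [680.7  55. ] size [ 0.  62.1] axis deg 90.5
px [208.6 150.6] area 227 mean [0.604  0.0623] rectc [596.7  59.2] size [114.3  24.8] axis deg 13.9
tray
px [114.7 188.8] area 1094 mean [0.4865 0.3227] rectc [483.1 309.4] size [196.8 176.1] axis deg 151.5
px [ 82.1 230. ] area 48 mean [0.3694 0.409 ] rectc [370.7 408.1] size [25.3 13.9] axis deg 7.3
block
px [342.1 156.2] area 216 mean [ 0.5825 -0.3207] rectc [ 582.7 -321.6] size [58.7 37.1] axis deg 85.6
[[131, 129, 127], [141, 138, 135], [151, 149, 144], [153, 149, 143], [152, 148, 144], [150, 148, 147], [147, 144, 140], [150, 148, 145], [84, 83, 81]]
bars 150
px [205.9 206.2] area 78 mean [0.4389 0.0645] rectc [438.2  64.5] size [36.3 20.2] axis deg 14.7
px [262.  206.8] area 76 mean [ 0.4383 -0.0949] rectc [438.5 -94.9] size [21. 36.] axis deg 167.2
bars 160
bars 170
rackNW [ 0.6436 -0.2905  0.012 ]
NE [ 0.6323 -0.378   0.012 ]
SW [ 0.4125 -0.2559  0.012 ]
SE [ 0.3986 -0.3432  0.012 ]
```

```bash
python3 -c "
from h import *
goal([0.45,-0.05,0.26],100)"
```

```text
t 0.15 tcp [ 0.1586 -0.6042  0.2306] jaw -75.3 tilt 0.08 w 0.0856 F [ 0.6 -0.3  0.2] j [ 81.  29. -14.  86.   7.  66.  -9.]
total d mm [291.4 554.2  29.4] rows 11
[[0.007, 0.0, 0.0], [-2.6, -42.0, -38.4]]
[[0.007, 0.0, 0.0], [-2.6, -42.3, -38.1]]
[[0.007, 0.0, 0.0], [-2.6, -42.6, -37.8]]
[[0.007, 0.0, 0.0], [-2.6, -42.9, -37.5]]
[[0.007, 0.0, 0.0], [-2.6, -43.1, -37.1]]
```

Request:
arm_command(plan=[[[0.007,0,0],[-4,-42,-38],-1],[[0.007,0,0],[-3,-42,-38],-1],[[0.007,0,0],[-3,-42,-38],-1],[[0.007,0,0],[-3,-43,-37],-1],[[0.007,0,0],[-3,-43,-37],-1]])

```text
time: 0.78
tool_pos: [0.2912, -0.3494, 0.2447]
ee_rot: [-73.4, 89.8, 118.8]
contact_force: [1.1, -0.2, -0.1]
grip_width: 0.0856
```

```bash
python3 -c "
from h import *
goal([0.45,-0.05,0.26],100)"
```

```text
t 0.78 tcp [ 0.2912 -0.3494  0.2447] jaw -77.8 tilt 0.2 w 0.0856 F [ 1.1 -0.2 -0.1] j [ 61.  14. -18. 109.   5.  59. -37.]
total d mm [158.8 299.4  15.3] rows 6
[[0.006, 0.0, 0.001], [-2.4, -43.2, -36.4]]
[[0.006, 0.0, 0.001], [-2.5, -43.4, -36.1]]
[[0.006, 0.0, 0.001], [-2.5, -43.7, -35.9]]
[[0.006, 0.0, 0.001], [-2.5, -43.9, -35.6]]
[[0.006, 0.0, 0.001], [-2.5, -44.1, -35.3]]
```

Request:
arm_command(plan=[[[0.007,0,0],[-4,-46,-38],-1],[[0.007,0,0],[-3,-46,-38],-1],[[0.007,0,0],[-3,-46,-38],-1],[[0.007,0,0],[-3,-46,-38],-1],[[0.007,0,0],[-3,-46,-37],-1]])

```text
time: 1.4
tool_pos: [0.434, -0.078, 0.2622]
ee_rot: [-102.6, 89.9, 87.4]
contact_force: [1.8, -0.4, -0.7]
grip_width: 0.0853
```

```bash
cat > shot.py <<'E'
import sys
from h import *
from bench import capture
n,k=sys.argv[1:3]
c=capture(n); cv2.imwrite(f"pics/{n}{k}.png",c["frame"]); np.savez(f"{n}{k}.npz",**c)
E
python3 shot.py wrist 1; python3 -c "
from h import *
goal([0.45,-0.05,0.26],100)"
```

```text
t 1.45 tcp [ 0.4377 -0.0694  0.2632] jaw -79.5 tilt 0.41 w 0.0856 F [4.3 6.9 2.4] j [ 30.  12. -30. 108.   7.  61. -82.]
total d mm [12.3 19.4 -3.2] rows 1
[[0.009, -0.005, 0.005], [3.3, -16.9, -15.6]]
```

View pics/wrist1.png

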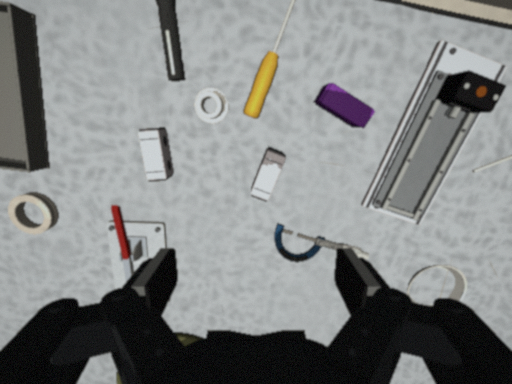

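The wrist view shows the torch at (172,40), screwdriver (265,80), bush (211,105), bars (155,155) and (268,173), purple bar (345,104), and rack from (440,50) to (395,215) with the block at (472,92). I'll retake it now that the arm is still, then measure.

```bash
python3 shot.py wrist 2; python3 - <<'E'
from h import *
goal([0.45,-0.05,0.26],100)
c=dict(np.load("wrist2.npz")); f=c["frame"]; H,S,V=cv2.split(cv2.cvtColor(f,cv2.COLOR_BGR2HSV))
print("yellow");blobs(c,(S>120)&(H>15)&(H<35),.0125)
roi=np.zeros(f.shape[:2],bool); roi[0:110,150:195]=1
print("torch");blobs(c,(V<90)&roi,.0145,20)
for nm,(a,b,e,g) in dict(b1=(115,190,125,190),b2=(135,215,235,300)).items():
    for th in (175,190,200):
        roi[:]=0; roi[a:b,e:g]=1; print(nm,th); blobs(c,(V>th)&roi,.04)
cv2.imwrite("pics/w2bars.png",cv2.resize(f[120:210,120:300],None,fx=4,fy=4,interpolation=cv2.INTER_CUBIC))
cv2.imwrite("pics/w2rack.png",cv2.resize(f[20:230,350:512],None,fx=3.5,fy=3.5,interpolation=cv2.INTER_CUBIC)[:,:] if 0 else cv2.resize(f[30:230,350:512],None,fx=3,fy=3,interpolation=cv2.INTER_CUBIC))
E
```

```text
t 1.5 tcp [ 0.4361 -0.073   0.2627] jaw -79.4 tilt 0.29 w 0.0853 F [-0.2 -0.2 -0.9] j [ 31.  12. -30. 109.   7.  61. -81.]
total d mm [13.9 23.  -2.7] rows 1
[[0.011, -0.003, 0.004], [2.8, -20.0, -17.9]]
yellow
px [268.3  90.2] area 977 mean [ 0.5528 -0.0634] rectc [553.  -63.4] size [21.4 83.8] axis deg 168.3
torch
px [179.2  37.6] area 1171 mean [0.5932 0.0616] rectc [586.9  61.9] size [97.5 25.2] axis deg 15.1
b1 175
px [155.7 150.8] area 3008 mean [0.4475 0.0716] rectc [444.5  71.3] size [105.7  89.9] axis deg 155.6
px [174.2 186.7] area 52 mean [0.4031 0.0422] rectc [402.   42.6] size [ 8.  14.9] axis deg 116.9
b1 190
px [155.2 138.2] area 118 mean [0.4646 0.0736] rectc [464.5  73.4] size [ 8.  25.5] axis deg 105.1
px [158.7 158.5] area 569 mean [0.4384 0.0667] rectc [438.2  66.7] size [40.9 25.7] axis deg 15.2
px [162.1 178.6] area 99 mean [0.4114 0.06  ] rectc [411.4  60. ] size [ 7.6 25.2] axis deg 104.5
b1 200
px [155.4 138.4] area 95 mean [0.4645 0.0733] rectc [464.3  73.2] size [ 6.5 23.4] axis deg 105.3
px [158.9 158.6] area 523 mean [0.4383 0.0665] rectc [437.8  66.6] size [39.5 24.7] axis deg 14.2
px [162.1 178.9] area 76 mean [0.4111 0.0599] rectc [411.   59.9] size [ 6.5 23. ] axis deg 105.1
b2 175
px [267.7 175.3] area 3601 mean [ 0.4421 -0.0837] rectc [441.6 -83.4] size [110.8  92.1] axis deg 16.3
b2 190
px [273.1 181. ] area 494 mean [ 0.4362 -0.0924] rectc [436.8 -93.1] size [25.9 40.4] axis deg 174.5
px [266.3 198. ] area 92 mean [ 0.4104 -0.0879] rectc [410.3 -87.9] size [25.2  7.5] axis deg 78.8
b2 200
px [273.  180.9] area 452 mean [ 0.4364 -0.0923] rectc [437.  -92.9] size [24.2 39.1] axis deg 174.1
px [266. 198.] area 73 mean [ 0.4103 -0.0875] rectc [410.3 -87.7] size [23.9  6.2] axis deg 79.4
```

View pics/w2bars.png

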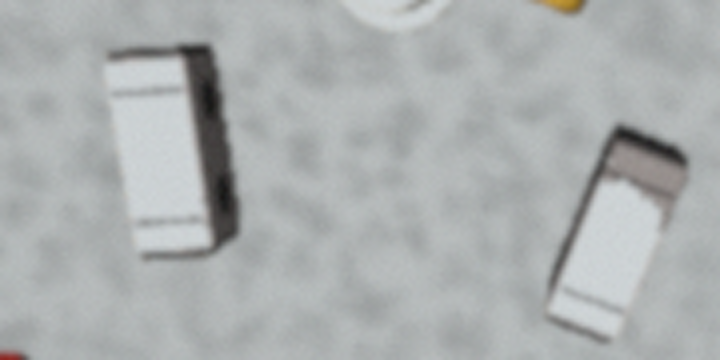

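View pics/w2rack.png

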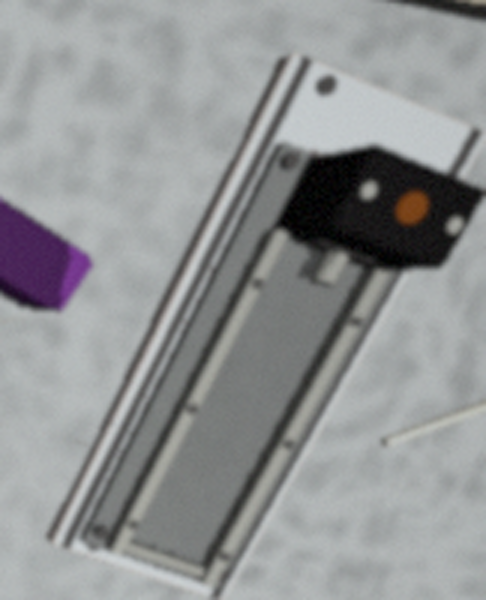

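```bash
python3 -c "
from h import *
goal([0.588,0.060,0.08],104.5)"
```

```text
t 1.5 tcp [ 0.4361 -0.073   0.2627] jaw -79.4 tilt 0.29 w 0.0853 F [-0.2 -0.2 -0.9] j [ 31.  12. -30. 109.   7.  61. -81.]
total d mm [ 151.9  133.  -182.7] rows 5
[[-0.014, -0.001, 0.001], [36.7, -20.4, -34.6]]
[[-0.014, -0.001, 0.001], [36.7, -20.0, -34.9]]
[[-0.014, -0.001, 0.001], [36.7, -19.5, -35.2]]
[[-0.014, -0.001, 0.001], [36.6, -19.1, -35.5]]
[[-0.014, -0.001, 0.001], [36.6, -18.6, -35.8]]
```

Request:
arm_command(plan=[[[-0.014,0,0],[37,-20,-35],-0.5],[[-0.014,0,0],[37,-20,-35],-0.5],[[-0.014,0,0],[37,-20,-35],-0.5],[[-0.014,0,0],[37,-19,-35],-0.5],[[-0.014,0,0],[37,-19,-36],-0.5]])

```text
time: 2.12
tool_pos: [0.5935, 0.0588, 0.0754]
ee_rot: [158.4, 89.5, -7.2]
contact_force: [1.0, -0.3, 0.2]
grip_width: 0.0641
```

```bash
python3 shot.py wrist 3; python3 -c "
from h import *
goal([0.588,0.060,0.004],104.5)
c=dict(np.load('wrist3.npz'));print(proj(c,[.588,.06,.0145]))"
```

```text
t 2.17 tcp [0.5947 0.0638 0.0701] jaw -75.3 tilt 0.33 w 0.064 F [ 4.4  4.2 -1. ] j [   8.   38.  -26.  102.   22.   45. -104.]
total d mm [ -6.7  -3.8 -66.1] rows 2
[[0.002, -0.003, 0.001], [33.0, 1.0, 3.9]]
[[0.002, -0.003, 0.001], [33.1, 1.0, 3.8]]
[253.27823039 223.26230635]
```

View pics/wrist3.png

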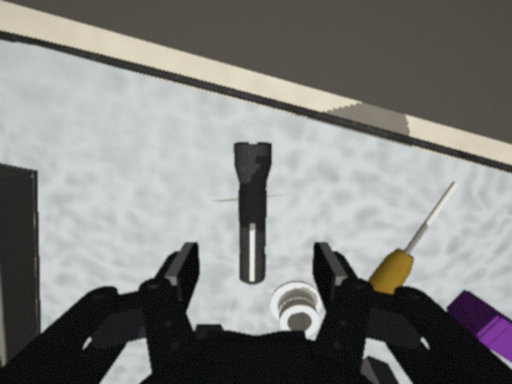

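The torch sits at (253,215) and its axis is on my target pixel (253,223). Descending.

Request:
arm_command(plan=[[[0.002,-0.003,0],[30,1,6],-0.5],[[0,0,0],[24,1,1],-0.5],[[0,0,0],[8,0,0],-0.5],[[0,0,0],[1,0,0],-0.5]])

```text
time: 2.68
tool_pos: [0.5881, 0.0602, 0.0024]
ee_rot: [-58.7, 89.8, 136.0]
contact_force: [0.1, 0.2, 0.3]
grip_width: 0.0638
```

```bash
python3 -c "
from h import *
goal([0.588,0.060,0.004],104.5)"
```

```text
t 2.67 tcp [0.5881 0.0602 0.0024] jaw -75.3 tilt 0.22 w 0.0638 F [0.1 0.2 0.3] j [   6.   43.  -23.  105.   25.   38. -107.]
total d mm [-0.1 -0.2  1.6] rows 1
[[0.003, 0.002, 0.003], [-1.6, 0.1, 0.1]]
```

Request:
arm_command(plan=[[[0,0,0],[-1.5,0,0],1],[[0,0,0],[0,0,0],1],[[0,0,0],[0,0,0],1],[[0,0,0],[0,0,0],1],[[0,0,0],[0,0,0],1]], force=40)

```text
time: 3.3
tool_pos: [0.5897, 0.0598, 0.0071]
ee_rot: [-139.4, 89.8, 55.3]
contact_force: [0.1, 0.8, -1.3]
grip_width: 0.0212
```

Request:
arm_command(plan=[[[0,0,0],[-20,0,0],1],[[0,0,0],[-35,0,0],1],[[0,0,0],[-35,0,0],1]])

```text
time: 3.68
tool_pos: [0.5872, 0.0592, 0.0961]
ee_rot: [-34.7, 89.7, 159.9]
contact_force: [0.8, -0.2, -1.5]
grip_width: 0.0212
```

```bash
python3 shot.py wrist 4; python3 - <<'E'
from h import *
goal([0.485,0.34,0.12],95)
# tray from wrist1/top corners
c=dict(np.load("top0.npz"))
cv2.imwrite("pics/tray.png",cv2.resize(c["frame"][145:240,80:160],None,fx=6,fy=6,interpolation=cv2.INTER_CUBIC))
E
```

```text
t 3.73 tcp [0.5894 0.0598 0.1007] jaw -75.3 tilt 0.16 w 0.0212 F [ 0.9 -0.1  1.3] j [   9.   35.  -27.  101.   20.   49. -103.]
total d mm [-104.4  280.2   19.3] rows 5
[[0.034, -0.0, 0.0], [-3.7, -59.5, 6.0]]
[[0.034, -0.0, 0.0], [-3.8, -59.3, 8.0]]
[[0.034, -0.0, 0.0], [-3.8, -59.0, 10.0]]
[[0.034, -0.0, 0.0], [-3.8, -58.6, 12.0]]
[[0.034, -0.0, 0.0], [-3.8, -58.2, 14.0]]
```

View pics/wrist4.png

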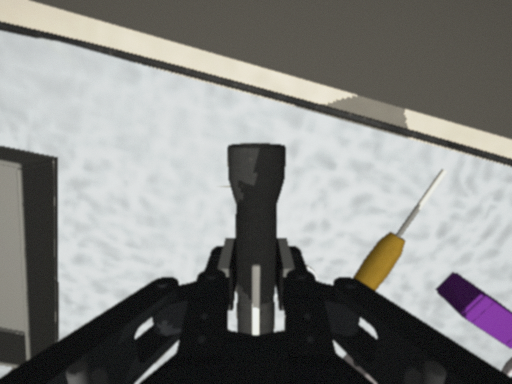

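View pics/tray.png

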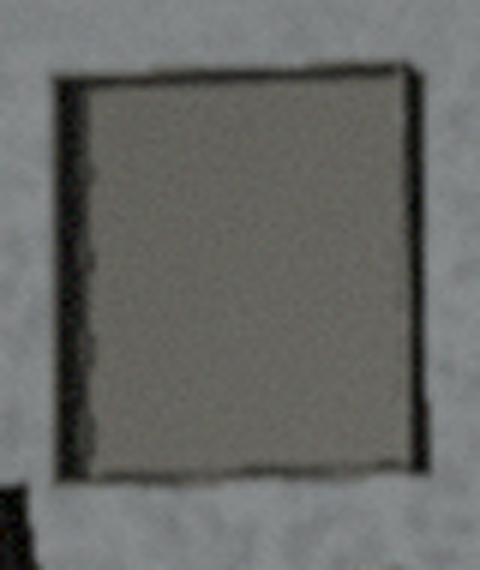

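```bash
python3 - <<'E'
from h import *
c=dict(np.load("top0.npz"))
P=[ray(c,p,.044) for p in [(89.2,158),(148.3,156.3),(150.8,223.7),(89.7,225)]]
print(np.round(P,4).tolist(), np.mean(P,0))
goal([0.476,0.340,0.12],92)
E
```

```text
[[0.5737, 0.3985, 0.044], [0.58, 0.2308, 0.044], [0.3883, 0.2178, 0.044], [0.3836, 0.3886, 0.044]] [0.48137419 0.30892238 0.044     ]
t 3.73 tcp [0.5894 0.0598 0.1007] jaw -75.3 tilt 0.16 w 0.0212 F [ 0.9 -0.1  1.3] j [   9.   35.  -27.  101.   20.   49. -103.]
total d mm [-113.4  280.2   19.3] rows 6
[[0.037, -0.0, 0.0], [-3.1, -50.0, 6.4]]
[[0.037, -0.0, 0.0], [-3.1, -49.7, 8.3]]
[[0.037, -0.0, 0.0], [-3.1, -49.4, 10.1]]
[[0.037, -0.0, 0.0], [-3.2, -49.0, 11.9]]
[[0.037, -0.0, 0.0], [-3.2, -48.5, 13.7]]
```

Request:
arm_command(plan=[[[0.037,0,0],[-3,-52,6],1],[[0.037,0,0],[-3,-52,9],1],[[0.037,0,0],[-3,-52,11],1],[[0.037,0,0],[-3,-51,13],1],[[0.037,0,0],[-3,-50,15],1]])

```text
time: 4.35
tool_pos: [0.492, 0.3043, 0.1166]
ee_rot: [-174.3, 89.7, 8.8]
contact_force: [0.9, 1.6, -0.9]
grip_width: 0.0211
```

```bash
python3 shot.py wrist 5; python3 - <<'E'
from h import *
goal([0.474,0.341,0.12],93)
E
```

```text
t 4.4 tcp [0.4873 0.3142 0.1176] jaw -86.5 tilt 0.52 w 0.0212 F [-3.3  8.2  0.2] j [ -20.   33.  -24.  102.   17.   49. -138.]
total d mm [-13.3  26.8   2.4] rows 1
[[0.009, -0.004, 0.008], [-2.2, -27.6, 11.7]]
```

View pics/wrist5.png

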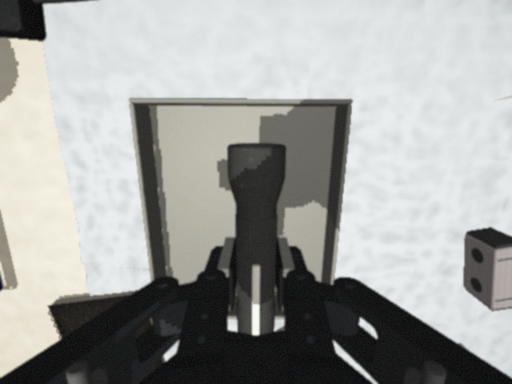

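```bash
python3 - <<'E'
from h import *
c=dict(np.load("wrist5.npz"))
print(ray(c,(131,101),.044),ray(c,(352,101),.044))
goal([0.474,0.341,0.045],93)
E
```

```text
[0.57558529 0.4038524  0.044     ] [0.58431284 0.23747481 0.044     ]
t 4.4 tcp [0.4873 0.3142 0.1176] jaw -86.5 tilt 0.52 w 0.0212 F [-3.3  8.2  0.2] j [ -20.   33.  -24.  102.   17.   49. -138.]
total d mm [-13.3  26.8 -72.6] rows 2
[[0.004, -0.002, 0.004], [36.4, -13.5, 6.0]]
[[0.004, -0.002, 0.004], [36.3, -13.6, 6.0]]
```

Request:
arm_command(plan=[[[0.004,0,0.003],[6,-20,8],1],[[0.004,0,0.003],[35,-9,7],1],[[0,0,0],[32,-2,0],1]])

```text
time: 4.78
tool_pos: [0.4701, 0.3498, 0.0454]
ee_rot: [-143.3, 89.4, 40.0]
contact_force: [0.4, -0.5, -1.9]
grip_width: 0.0213
```

```bash
python3 - <<'E'
from h import *
goal([0.473,0.345,0.018],93)
E
```

```text
t 4.78 tcp [0.4701 0.3498 0.0454] jaw -86.6 tilt 0.62 w 0.0213 F [ 0.4 -0.5 -1.9] j [ -26.   38.  -21.  105.   20.   40. -145.]
total d mm [  2.9  -4.8 -27.4] rows 1
[[0.006, -0.009, 0.006], [27.4, 5.1, -2.4]]
```

Request:
arm_command(plan=[[[0.006,-0.009,0.006],[10,4,-2],1],[[0,0,0],[11,0,0],1],[[0,0,0],[0,0,0],1]])

```text
time: 5.15
tool_pos: [0.4721, 0.3445, 0.0223]
ee_rot: [30.2, 89.8, -146.8]
contact_force: [0.1, -0.2, -1.4]
grip_width: 0.0216
```

```bash
python3 - <<'E'
from h import *
goal([0.473,0.345,0.017],93)
E
```

```text
t 5.15 tcp [0.4721 0.3445 0.0223] jaw -87.0 tilt 0.23 w 0.0216 F [ 0.1 -0.2 -1.4] j [ -26.   40.  -20.  105.   21.   38. -145.]
total d mm [ 0.9  0.5 -5.3] rows 1
[[0.0, 0.004, -0.002], [5.3, -0.5, -1.0]]
```

Request:
arm_command(plan=[[[0,0,0],[5,0,0],1],[[0,0,0],[1,0,0],1]])

```text
time: 5.4
tool_pos: [0.4732, 0.3445, 0.0174]
ee_rot: [30.6, 89.9, -146.4]
contact_force: [-0.2, 1.0, -1.6]
grip_width: 0.0212
```

Request:
arm_command(plan=[[[0,0,0],[1,0,0],1],[[0,0,0],[0,0,0],0.0],[[0,0,0],[0,0,0],0.0],[[0,0,0],[-1,0,0],0.0]])

```text
time: 5.9
tool_pos: [0.4738, 0.3451, 0.0186]
ee_rot: [-139.8, 90.0, 43.1]
contact_force: [0.8, -0.4, 0.5]
grip_width: 0.0426
```

Request:
arm_command(plan=[[[0,0,0],[-15,0,0],0.0],[[0,0,0],[-40,0,0],0.0],[[0,0,0],[-45,0,0],-0.2]])

```text
time: 6.28
tool_pos: [0.4722, 0.344, 0.12]
ee_rot: [30.2, 89.7, -146.8]
contact_force: [1.6, 0.4, -0.4]
grip_width: 0.0509
```

```bash
python3 shot.py wrist 6; python3 - <<'E'
from h import *
goal([0.553,-0.063,0.10],78.3)
E
```

```text
t 6.33 tcp [0.4743 0.3462 0.1263] jaw -87.0 tilt 0.19 w 0.0512 F [1.  1.6 3.4] j [ -23.   33.  -24.  100.   16.   51. -141.]
total d mm [  78.7 -409.2  -26.3] rows 7
[[0.037, -0.0, 0.0], [3.6, 59.0, -8.2]]
[[0.037, -0.0, 0.0], [3.7, 58.6, -10.3]]
[[0.037, -0.0, 0.0], [3.7, 58.2, -12.5]]
[[0.037, -0.0, 0.0], [3.7, 57.7, -14.6]]
[[0.037, -0.0, 0.0], [3.7, 57.1, -16.7]]
```

View pics/wrist6.png

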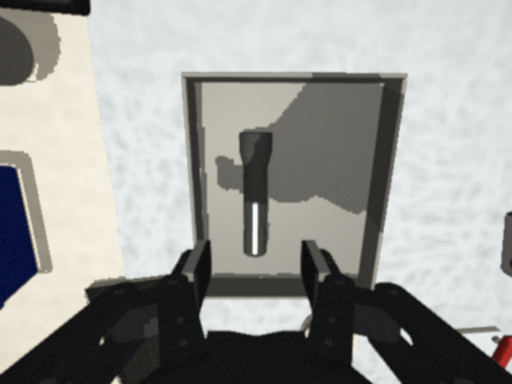

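The torch lies flat in the tray: (255,130–255) inside the rim at columns 185–405. Next is the screwdriver.

Request:
arm_command(plan=[[[0.037,0,0],[3,60,-9],-0.3],[[0.037,0,0],[3,60,-11],-0.3],[[0.037,0,0],[3,60,-13],-0.3],[[0.037,0,0],[3,59,-15],-0.3],[[0.037,0,0],[3,59,-17],-0.3]])

```text
time: 6.95
tool_pos: [0.5366, 0.0482, 0.1173]
ee_rot: [-135.5, 88.9, 37.2]
contact_force: [0.2, 0.1, -0.8]
grip_width: 0.0555
```

```bash
python3 - <<'E'
from h import *
goal([0.553,-0.063,0.08],78.3)
E
```

```text
t 6.95 tcp [0.5366 0.0482 0.1173] jaw -97.2 tilt 1.09 w 0.0555 F [ 0.2  0.1 -0.8] j [   7.   29.  -22.  109.   14.   44. -120.]
total d mm [  16.4 -111.2  -37.3] rows 2
[[0.039, -0.006, 0.007], [18.1, 54.4, -14.9]]
[[0.039, -0.006, 0.007], [18.4, 53.6, -17.1]]
```

Request:
arm_command(plan=[[[0.039,-0.007,0.006],[16,50,-13],-0.3],[[0.039,-0.006,0.006],[16,44,-14],-0.3],[[0,0,0],[0,0,0],-0.3]])

```text
time: 7.32
tool_pos: [0.5514, -0.0584, 0.0864]
ee_rot: [172.5, 89.8, -19.9]
contact_force: [-0.0, 0.6, -0.1]
grip_width: 0.0554
```

```bash
python3 shot.py wrist 7; python3 - <<'E'
from h import *
goal([0.553,-0.063,0.004],78.3)
c=dict(np.load("wrist7.npz")); f=c["frame"]; H,S,V=cv2.split(cv2.cvtColor(f,cv2.COLOR_BGR2HSV))
blobs(c,(S>120)&(H>15)&(H<35),.0125)
E
```

```text
t 7.38 tcp [ 0.5518 -0.0557  0.0871] jaw -102.2 tilt 0.3 w 0.0557 F [ 0.1 -0.1  0.6] j [  16.   33.  -19.  108.   15.   42. -114.]
total d mm [  1.2  -7.3 -83.1] rows 2
[[-0.005, -0.003, 0.001], [41.6, 3.5, -1.2]]
[[-0.005, -0.003, 0.001], [41.6, 3.5, -1.3]]
px [262.4 209.5] area 2389 mean [ 0.5514 -0.0632] rectc [550.2 -62.8] size [22.2 88.1] axis deg 168.1
```

View pics/wrist7.png

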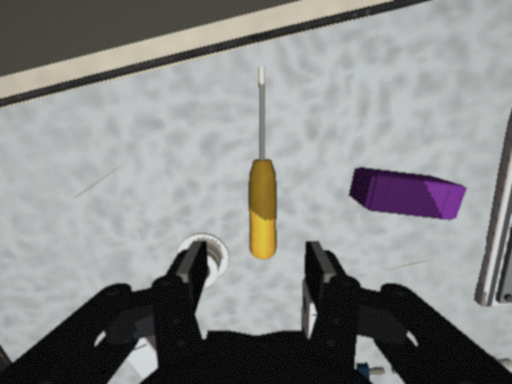

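Request:
arm_command(plan=[[[-0.005,-0.003,0],[30,7,-5],-0.15],[[-0.005,-0.003,0],[30,1,-1],-0.15],[[0,0,0],[16,0,0],-0.15],[[0,0,0],[2,0,0],-0.15]])

```text
time: 7.88
tool_pos: [0.5592, -0.0585, 0.0116]
ee_rot: [-135.0, 89.5, 33.8]
contact_force: [-1.1, 0.1, 0.5]
grip_width: 0.0491
```

```bash
python3 - <<'E'
from h import *
goal([0.555,-0.0635,0.004],78.2)
E
```

```text
t 7.88 tcp [ 0.5592 -0.0585  0.0116] jaw -101.2 tilt 0.47 w 0.0491 F [-1.1  0.1  0.5] j [  14.   39.  -17.  110.   19.   33. -116.]
total d mm [-4.2 -5.  -7.6] rows 1
[[0.01, -0.006, 0.006], [7.6, 5.8, 3.2]]
```

Request:
arm_command(plan=[[[0.01,-0.006,0.006],[6,5,3],-0.15],[[0,0,0],[1,0,0],-0.15]])

```text
time: 8.12
tool_pos: [0.5559, -0.0621, 0.0058]
ee_rot: [173.4, 89.9, -18.3]
contact_force: [-0.3, 0.1, -0.4]
grip_width: 0.0492
```

```bash
python3 - <<'E'
from h import *
goal([0.555,-0.0635,0.004],78.2)
E
```

```text
t 8.12 tcp [ 0.5559 -0.0621  0.0058] jaw -101.7 tilt 0.08 w 0.0492 F [-0.3  0.1 -0.4] j [  14.   40.  -16.  110.   19.   33. -116.]
total d mm [-0.9 -1.4 -1.8] rows 1
[[0.001, -0.001, -0.0], [1.8, 1.6, 0.6]]
```

Request:
arm_command(plan=[[[0,0,0],[2,1,0],1],[[0,0,0],[0,0,0],1],[[0,0,0],[0,0,0],1],[[0,0,0],[0,0,0],1]], force=40)

```text
time: 8.62
tool_pos: [0.5565, -0.0634, 0.005]
ee_rot: [179.2, 89.8, -12.6]
contact_force: [-0.7, 0.1, -0.5]
grip_width: 0.0178
```

Request:
arm_command(plan=[[[0,0,0],[-20,0,0],1],[[0,0,0],[-45,0,0],1],[[0,0,0],[-45,0,0],1]])

```text
time: 9.0
tool_pos: [0.5536, -0.0631, 0.114]
ee_rot: [6.9, 89.7, 175.2]
contact_force: [-0.2, -0.4, -1.0]
grip_width: 0.0174
```

```bash
python3 shot.py wrist 8; python3 - <<'E'
from h import *
goal([0.476,0.282,0.12],93)
E
```

```text
t 9.05 tcp [ 0.5564 -0.063   0.1198] jaw -101.7 tilt 0.18 w 0.0174 F [ 1.2 -0.   3. ] j [  18.   31.  -21.  105.   14.   47. -112.]
total d mm [-8.04e+01  3.45e+02  2.00e-01] rows 6
[[-0.043, -0.001, -0.0], [-0.1, -53.6, 24.8]]
[[-0.043, -0.001, -0.0], [-0.1, -54.6, 22.5]]
[[-0.043, -0.001, -0.0], [-0.1, -55.5, 20.1]]
[[-0.043, -0.001, -0.0], [-0.1, -56.3, 17.7]]
[[-0.043, -0.001, -0.0], [-0.1, -57.0, 15.3]]
```

View pics/wrist8.png

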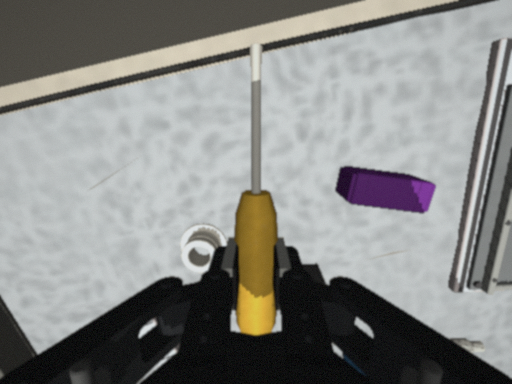

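Request:
arm_command(plan=[[[-0.043,0,0],[-1,-52,29],1],[[-0.043,0,0],[-1,-54,27],1],[[-0.043,0,0],[-1,-55,25],1],[[-0.043,0,0],[-1,-56,22],1],[[-0.043,0,0],[-1,-57,19],1]])

```text
time: 9.68
tool_pos: [0.4697, 0.2259, 0.1254]
ee_rot: [168.0, 89.4, -11.8]
contact_force: [1.2, 1.0, -1.0]
grip_width: 0.0178
```

```bash
python3 - <<'E'
from h import *
goal([0.451,0.2815,0.11],93)
E
```

```text
t 9.68 tcp [0.4697 0.2259 0.1254] jaw -89.8 tilt 0.63 w 0.0178 F [ 1.2  1.  -1. ] j [ -12.   28.  -24.  110.   16.   45. -135.]
total d mm [-18.7  55.6 -15.4] rows 2
[[-0.025, -0.005, -0.001], [7.5, -27.9, 9.4]]
[[-0.025, -0.005, -0.001], [7.6, -28.1, 8.6]]
```

Request:
arm_command(plan=[[[-0.025,-0.005,0],[4,-26,9],1],[[-0.025,-0.005,0],[8,-22,8],1],[[0,0,0],[0,0,0],1]])

```text
time: 10.05
tool_pos: [0.4485, 0.2816, 0.1131]
ee_rot: [-129.0, 89.9, 54.7]
contact_force: [-0.4, -0.8, -0.7]
grip_width: 0.0184
```

```bash
python3 shot.py wrist 9;python3 - <<'E'
from h import *
goal([0.451,0.2815,0.018],93)
E
```

```text
t 10.1 tcp [0.4492 0.2802 0.1133] jaw -86.4 tilt 0.08 w 0.0179 F [ 0.  -0.4  0.2] j [ -18.   29.  -25.  109.   17.   45. -139.]
total d mm [  1.8   1.3 -95.3] rows 2
[[0.006, -0.001, 0.0], [47.6, -0.6, -0.9]]
[[0.006, -0.001, 0.0], [47.6, -0.6, -0.9]]
```

View pics/wrist9.png

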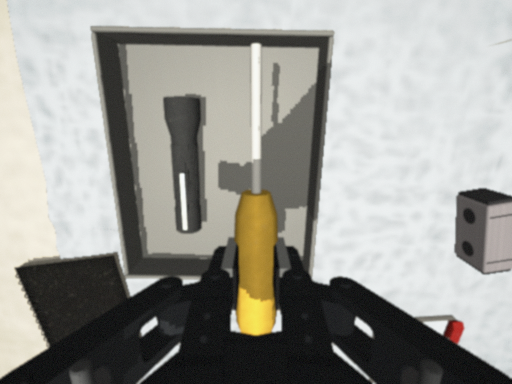

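Request:
arm_command(plan=[[[0.006,0,0],[35,-1,-1],1],[[0,0,0],[40,0,0],1],[[0,0,0],[15,0,0],1],[[0,0,0],[2,0,0],1]])

```text
time: 10.6
tool_pos: [0.4544, 0.2773, 0.0207]
ee_rot: [169.1, 89.7, -8.1]
contact_force: [0.5, 0.6, 0.1]
grip_width: 0.0176
```

```bash
python3 - <<'E'
from h import *
goal([0.451,0.2815,0.016],93)
E
```

```text
t 10.6 tcp [0.4544 0.2773 0.0207] jaw -87.2 tilt 0.34 w 0.0176 F [0.5 0.6 0.1] j [ -21.   37.  -20.  114.   23.   33. -144.]
total d mm [-3.4  4.2 -4.7] rows 1
[[-0.003, -0.006, -0.001], [4.7, -4.4, 3.2]]
```

Request:
arm_command(plan=[[[0,-0.006,0],[3,-3,2],1],[[0,0,0],[1.5,0,0],1],[[0,0,0],[0,0,0],0.0],[[0,0,0],[0,0,0],0.0],[[0,0,0],[-1,0,0],0.0]])

```text
time: 11.22
tool_pos: [0.4543, 0.2812, 0.0204]
ee_rot: [-164.0, 89.7, 18.8]
contact_force: [-0.3, 0.5, -0.3]
grip_width: 0.0426
```

Request:
arm_command(plan=[[[0,0,0],[-15,0,0],0.0],[[0,0,0],[-40,0,0],0.0],[[0,0,0],[-50,0,0],-0.3],[[0,0,0],[-30,0,0],-0.3]])

```text
time: 11.72
tool_pos: [0.4523, 0.2806, 0.1603]
ee_rot: [170.3, 89.9, -6.9]
contact_force: [0.6, 0.2, 0.1]
grip_width: 0.0556
```

```bash
python3 shot.py wrist 10;python3 - <<'E'
from h import *
goal([0.438,0.0667,0.12],105)
E
```

```text
t 11.78 tcp [0.4535 0.2816 0.1636] jaw -87.1 tilt 0.31 w 0.0556 F [0.9 1.4 2.4] j [ -16.   26.  -27.  106.   15.   51. -137.]
total d mm [ -15.5 -214.9  -43.6] rows 4
[[-0.053, -0.001, 0.0], [10.8, 53.5, 6.6]]
[[-0.053, -0.001, 0.0], [10.8, 53.1, 9.4]]
[[-0.053, -0.001, 0.0], [10.8, 52.5, 12.2]]
[[-0.053, -0.001, 0.0], [10.9, 51.8, 14.9]]
```

View pics/wrist10.png

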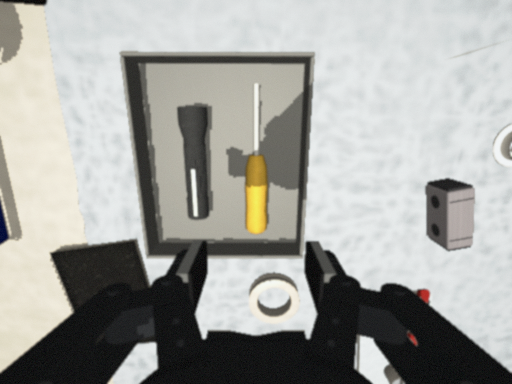

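Both tools lie flat in the tray: torch (195,105–218), screwdriver (256,85–232), rim columns 122–313. Next is setting_bar_1.

Request:
arm_command(plan=[[[-0.053,0,0],[10,55,5],-0.3],[[-0.053,0,0],[10,54,8],-0.3],[[-0.053,0,0],[10,53,11],-0.3],[[-0.053,0,0],[10,46,14],-0.3]])

```text
time: 12.28
tool_pos: [0.4448, 0.0706, 0.1273]
ee_rot: [-168.7, 89.0, 27.1]
contact_force: [0.3, 0.5, -0.0]
grip_width: 0.0554
```

```bash
python3 shot.py wrist 11;python3 - <<'E'
from h import *
goal([0.438,0.0667,0.08],105)
c=dict(np.load("wrist11.npz")); f=c["frame"]; V=f.max(2)
print(proj(c,[.438,.0667,.04]))
E
```

```text
t 12.32 tcp [0.4428 0.063  0.1255] jaw -74.4 tilt 0.63 w 0.0555 F [-2.6 -6.6 -1.5] j [  10.   23.  -29.  121.   17.   40. -105.]
total d mm [ -4.8   3.7 -45.5] rows 1
[[0.011, -0.011, -0.0], [45.5, -4.9, 4.1]]
[258.97404976 216.28015339]
```

View pics/wrist11.png

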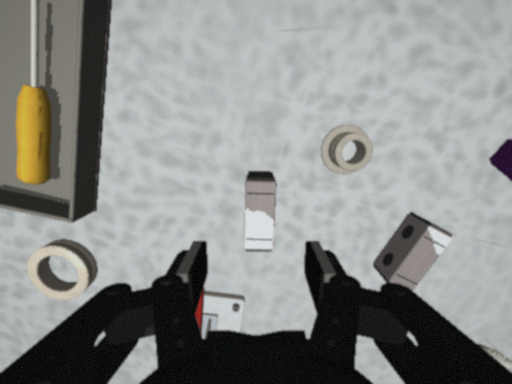

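```bash
python3 - <<'E'
from h import *
t=dict(np.load("top0.npz"));w=dict(np.load("wrist2.npz")); s=dict(np.load("side0.npz"))
for c in (t,w,s):
    f=c["frame"]; H,S,V=cv2.split(cv2.cvtColor(f,cv2.COLOR_BGR2HSV)); m=((H<8)|(H>172))&(S>130)
    n,l,st,ce=cv2.connectedComponentsWithStats(m.astype(np.uint8))
    for i in range(1,n):
        if st[i,4]>20: print(st[i],ce[i].round(1))
    print()
for z in (0,.03,.06,.09): print(z,ray(t,(192.5,233),z).round(3),ray(w,(119,209),z).round(3),ray(s,(224,166),z).round(3))
E
```

```text
[  0 133   8  10  27] [  2.7 137.7]
[486 139   7   4  22] [488.6 140.4]
[  0 156   5  13  33] [  1.8 161.4]
[191 232   6  30  73] [193.5 247.3]

[119 209  17  52 366] [127.  234.4]


0 [0.362 0.107 0.   ] [0.339 0.136 0.   ] [0.354 0.176 0.   ]
0.03 [0.363 0.102 0.03 ] [0.351 0.122 0.03 ] [0.358 0.133 0.03 ]
0.06 [0.363 0.098 0.06 ] [0.364 0.108 0.06 ] [0.362 0.09  0.06 ]
0.09 [0.364 0.094 0.09 ] [0.377 0.094 0.09 ] [0.367 0.048 0.09 ]
```

Request:
arm_command(plan=[[[0.009,-0.011,0],[35,-1,4],-0.3],[[0,0,0],[45,0,0],-0.3],[[0,0,0],[25,0,0],-0.3],[[0,0,0],[3,0,0],-0.3]])

```text
time: 12.82
tool_pos: [0.4413, 0.0602, 0.018]
ee_rot: [151.5, 89.7, -13.8]
contact_force: [0.5, -0.1, 0.2]
grip_width: 0.0552
```

```bash
python3 - <<'E'
from h import *
goal([0.438,0.0667,0.013],105)
E
```

```text
t 12.82 tcp [0.4413 0.0602 0.018 ] jaw -75.3 tilt 0.32 w 0.0552 F [ 0.5 -0.1  0.2] j [   3.   33.  -20.  127.   28.   24. -115.]
total d mm [-3.3  6.5 -5. ] rows 1
[[-0.006, -0.005, -0.003], [4.9, -7.2, 1.6]]
```

Request:
arm_command(plan=[[[-0.006,-0.005,-0.003],[4,-7,2],-0.3],[[0,0,0],[1,0,0],-0.3]])

```text
time: 13.08
tool_pos: [0.4384, 0.0676, 0.0144]
ee_rot: [-172.7, 89.9, 22.4]
contact_force: [-1.4, -0.1, 0.4]
grip_width: 0.0554
```

```bash
python3 - <<'E'
from h import *
goal([0.438,0.0667,0.013],105)
E
```

```text
t 13.07 tcp [0.4384 0.0676 0.0144] jaw -74.9 tilt 0.12 w 0.0554 F [-1.4 -0.1  0.4] j [   2.   33.  -20.  127.   28.   23. -116.]
total d mm [-0.4 -0.9 -1.4] rows 1
[[0.001, -0.002, 0.0], [1.4, 0.7, 0.6]]
```

Request:
arm_command(plan=[[[0,0,0],[1,0,0],1],[[0,0,0],[0,0,0],1],[[0,0,0],[0,0,0],1],[[0,0,0],[0,0,0],1],[[0,0,0],[0,0,0],1]], force=60)

```text
time: 13.7
tool_pos: [0.4391, 0.0674, 0.0149]
ee_rot: [173.4, 89.7, 8.4]
contact_force: [-0.3, -1.2, -2.6]
grip_width: 0.0273
```

```bash
python3 shot.py wrist 12; python3 - <<'E'
from h import *
goal([0.438,0.0667,0.2],105)
E
```

```text
t 13.75 tcp [0.4391 0.0674 0.0149] jaw -75.0 tilt 0.25 w 0.0269 F [-0.5 -0.9 -2.4] j [   2.   33.  -20.  127.   28.   23. -116.]
total d mm [ -1.1  -0.7 185.1] rows 4
[[0.0, -0.001, -0.0], [-46.3, 0.1, 0.1]]
[[0.0, -0.001, -0.0], [-46.3, 0.1, 0.2]]
[[0.0, -0.001, -0.0], [-46.3, 0.1, 0.2]]
[[0.0, -0.001, -0.0], [-46.3, 0.1, 0.3]]
```

View pics/wrist12.png

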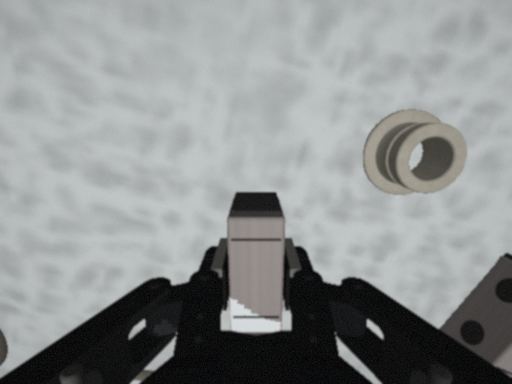

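```bash
python3 - <<'E'
from h import *
c=dict(np.load("wrist12.npz"))
for p in [(229,216),(284,216),(256.5,216),(257,332),(257,239),(257,317)]: print(p,ray(c,p,.04).round(4))
w=dict(np.load("wrist2.npz"))
# lip ends, plate far corners, block top front edge
for n,p,z in [("lipL",(392.7,212.7),.025),("lipR",(420,221.7),.025),("farL",(350+290/3,30+58/3),.012),("farR",(350+478/3,30+130/3),.012),("nearL",(350+58/3,30+540/3),.012),("nearR",(350+215/3,30+598/3),.012)]: print(n,ray(w,p,z).round(4))
goal([0.43,-0.314,0.16],81.5)
E
```

```text
(229, 216) [0.4666 0.0885 0.04  ]
(284, 216) [0.4732 0.0637 0.04  ]
(256.5, 216) [0.4699 0.0761 0.04  ]
(257, 332) [0.4062 0.0587 0.04  ]
(257, 239) [0.4587 0.0728 0.04  ]
(257, 317) [0.4155 0.0612 0.04  ]
lipL [ 0.4186 -0.2795  0.025 ]
lipR [ 0.4124 -0.3245  0.025 ]
farL [ 0.6441 -0.283   0.012 ]
farR [ 0.6321 -0.3759  0.012 ]
nearL [ 0.413  -0.2503  0.012 ]
nearR [ 0.3973 -0.3408  0.012 ]
t 13.75 tcp [0.4391 0.0674 0.0149] jaw -75.0 tilt 0.25 w 0.0269 F [-0.5 -0.9 -2.4] j [   2.   33.  -20.  127.   28.   23. -116.]
total d mm [  -9.1 -381.4  145.1] rows 7
[[0.059, -0.001, 0.0], [-20.8, 52.3, 15.3]]
[[0.059, -0.001, 0.0], [-20.8, 53.1, 12.2]]
[[0.059, -0.001, 0.0], [-20.8, 53.7, 9.1]]
[[0.059, -0.001, 0.0], [-20.7, 54.2, 5.9]]
[[0.059, -0.001, 0.0], [-20.7, 54.4, 2.8]]
```

Request:
arm_command(plan=[[[0,0,0],[-40,0,0],1],[[0.05,0,0],[-45,10,3],1],[[0.05,0,0],[-35,45,10],1],[[0.06,0,0],[-15,58,8],1],[[0.06,0,0],[-5,60,5],1]])

```text
time: 14.38
tool_pos: [0.4413, -0.1074, 0.1585]
ee_rot: [-151.9, 89.8, 30.8]
contact_force: [0.8, -1.2, -3.4]
grip_width: 0.0268
```

```bash
python3 - <<'E'
from h import *
goal([0.42,-0.30,0.17],81.5)
E
```

```text
t 14.38 tcp [ 0.4413 -0.1074  0.1585] jaw -87.3 tilt 0.25 w 0.0268 F [ 0.8 -1.2 -3.4] j [ 31.  20. -28. 117.  13.  46. -91.]
total d mm [ -21.3 -192.6   11.5] rows 4
[[0.049, -0.001, 0.001], [-3.0, 47.8, 7.6]]
[[0.049, -0.001, 0.001], [-3.0, 48.2, 5.3]]
[[0.049, -0.001, 0.001], [-2.9, 48.4, 2.9]]
[[0.049, -0.001, 0.001], [-2.9, 48.4, 0.5]]
```

Request:
arm_command(plan=[[[0.049,0,0],[-4,50,8],1],[[0.049,0,0],[-4,50,6],1],[[0.049,0,0],[-3,46,3],1],[[0.049,0,0],[-2,38,1],1],[[0,0,0],[0,0,0],1]])

```text
time: 15.0
tool_pos: [0.4149, -0.3027, 0.1711]
ee_rot: [-158.7, 89.8, 11.9]
contact_force: [0.5, 0.9, -2.4]
grip_width: 0.0268
```

```bash
python3 shot.py wrist 13; python3 - <<'E'
from h import *
goal([0.42,-0.30,0.17],81.5)
E
```

```text
t 15.05 tcp [ 0.4154 -0.3006  0.1711] jaw -99.3 tilt 0.21 w 0.0271 F [ 0.3  0.8 -2.6] j [ 49.  23. -22. 108.  11.  51. -78.]
total d mm [ 4.6  0.6 -1.1] rows 1
[[-0.013, -0.003, 0.002], [1.1, -1.4, -4.5]]
```

View pics/wrist13.png

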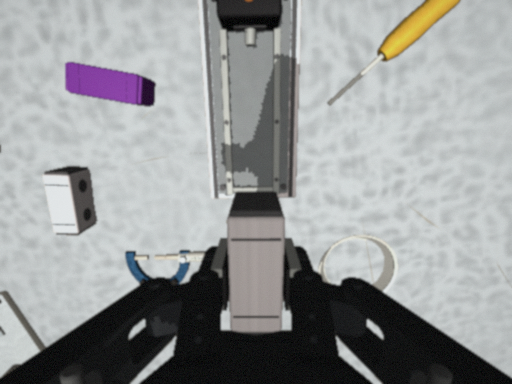

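The rack now lies straight ahead, with its lane between columns 225 and 280, the lip at about row 190, pin tip at about (251,45) and block at (250,12). I'll zoom in to measure.

```bash
python3 - <<'E'
from h import *
f=cv2.imread("pics/wrist13.png")
cv2.imwrite("pics/w13a.png",cv2.resize(f[0:75,190:310],None,fx=6,fy=6,interpolation=cv2.INTER_CUBIC))
cv2.imwrite("pics/w13b.png",cv2.resize(f[140:215,190:310],None,fx=6,fy=6,interpolation=cv2.INTER_CUBIC))
E
```

```text
(no output)
```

View pics/w13a.png

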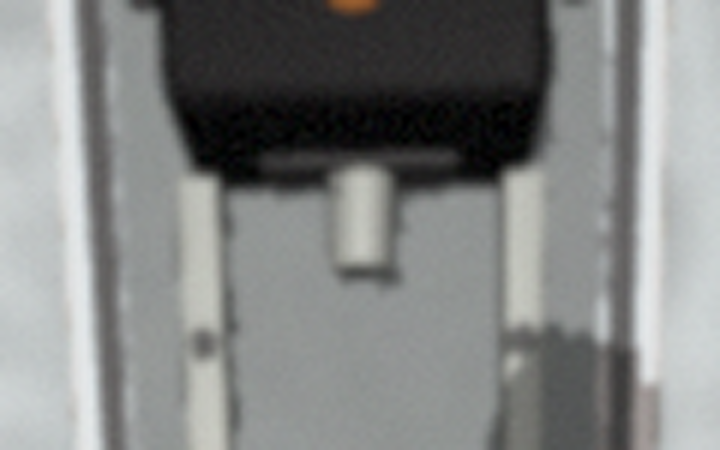

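View pics/w13b.png

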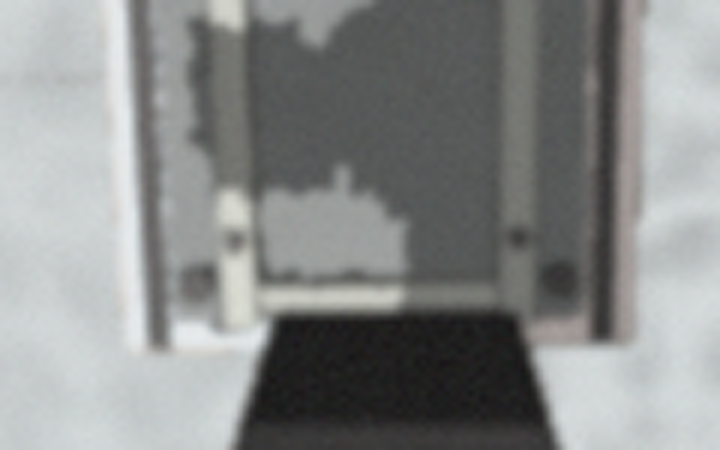

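```bash
python3 - <<'E'
from h import *
c=dict(np.load("wrist13.npz"))
A=lambda x,y:(190+x/6,y/6); B=lambda x,y:(190+x/6,140+y/6)
P={}
for n,p,z in [("pin",A(361,263),.035),("pinlow",A(361,275),.025),("lipfront",B(377,285),.025),("liprear",B(377,308),.025),("blkTop",A(358,95),.058),("blkBot",A(358,182),.018),
 ("gLtop",A(222,175),.028),("gRtop",A(503,175),.028),("gLbot",B(255,200),.028),("gRbot",B(500,200),.028),("plateL",B(110,20),.012),("plateLf",A(60,20),.012),("plateR",B(648,20),.012),("plateRf",A(665,20),.012),("nearL",B(130,348),.012),("nearR",B(635,342),.012)]:
    P[n]=ray(c,p,z); print(n,P[n].round(4))
g1=(P["gLtop"]+P["gRtop"])/2; g2=(P["gLbot"]+P["gRbot"])/2
d=(g1-g2)[:2]; print("yaw guides",np.degrees(np.arctan2(d[1],d[0])), "yawL",np.degrees(np.arctan2(*(P["gLtop"]-P["gLbot"])[1::-1])),"yawR",np.degrees(np.arctan2(*(P["gRtop"]-P["gRbot"])[1::-1])),"plate L/R",np.degrees(np.arctan2(*(P["plateLf"]-P["plateL"])[1::-1])),np.degrees(np.arctan2(*(P["plateRf"]-P["plateR"])[1::-1])))
print("width",np.linalg.norm(P["gLtop"]-P["gRtop"]),np.linalg.norm(P["gLbot"]-P["gRbot"]))
u=np.array([np.cos(np.radians(-8.3)),np.sin(np.radians(-8.3))]); v=np.array([-u[1],u[0]])
for n in P: print(n,"along",round(P[n][:2]@u*1000,1),"across",round(P[n][:2]@v*1000,1))
E
```

```text
pin [ 0.5559 -0.3198  0.035 ]
pinlow [ 0.5567 -0.3197  0.025 ]
lipfront [ 0.4188 -0.2988  0.025 ]
liprear [ 0.4145 -0.2981  0.025 ]
blkTop [ 0.5706 -0.3224  0.058 ]
blkBot [ 0.5716 -0.3216  0.018 ]
gLtop [ 0.5732 -0.3007  0.028 ]
gRtop [ 0.566  -0.3438  0.028 ]
gLbot [ 0.4386 -0.28    0.028 ]
gRbot [ 0.4314 -0.3234  0.028 ]
plateL [ 0.4731 -0.2582  0.012 ]
plateLf [ 0.6035 -0.2786  0.012 ]
plateR [ 0.4569 -0.3557  0.012 ]
plateRf [ 0.5875 -0.3742  0.012 ]
nearL [ 0.4112 -0.2485  0.012 ]
nearR [ 0.3962 -0.3458  0.012 ]
yaw guides -8.66319464591002 yawL -8.738972708008205 yawR -8.587410333619008 plate L/R -8.903421723516926 -8.059724829570301
width 0.04366556076795564 0.044025433362490964
pin along 596.3 across -236.2
pinlow along 597.0 across -236.0
lipfront along 457.6 across -235.3
liprear along 453.2 across -235.2
blkTop along 611.2 across -236.6
blkBot along 612.0 across -235.8
gLtop along 610.6 across -214.8
gRtop along 609.7 across -258.5
gLbot along 474.4 across -213.8
gRbot along 473.6 across -257.8
plateL along 505.4 across -187.2
plateLf along 637.4 across -188.5
plateR along 503.4 across -286.0
plateRf along 635.4 across -285.4
nearL along 442.7 across -186.6
nearR along 441.9 across -285.0
```

```bash
python3 - <<'E'
from h import *
goal([0.5173,-0.3139,0.07],81.4)
E
```

```text
t 15.05 tcp [ 0.4154 -0.3006  0.1711] jaw -99.3 tilt 0.21 w 0.0271 F [ 0.3  0.8 -2.6] j [ 49.  23. -22. 108.  11.  51. -78.]
total d mm [ 101.9  -13.3 -101.1] rows 3
[[-0.004, -0.001, 0.001], [33.8, -1.0, -34.1]]
[[-0.004, -0.001, 0.001], [33.7, -0.9, -34.2]]
[[-0.004, -0.001, 0.001], [33.7, -0.8, -34.2]]
```

Request:
arm_command(plan=[[[-0.004,0,0],[25,-1,-34],1],[[-0.004,0,0],[30,-1,-34],1],[[-0.004,0,0],[30,-1,-28],1],[[0,0,0],[8,0,0],1]])

```text
time: 15.55
tool_pos: [0.5145, -0.3075, 0.0761]
ee_rot: [-126.7, 89.7, 45.1]
contact_force: [-0.6, 0.9, -3.1]
grip_width: 0.0268
```

```bash
python3 - <<'E'
from h import *
goal([0.5173,-0.3139,0.05],81.4)
E
```

```text
t 15.55 tcp [ 0.5145 -0.3075  0.0761] jaw -98.2 tilt 0.32 w 0.0268 F [-0.6  0.9 -3.1] j [ 41.  37. -20. 101.  16.  45. -85.]
total d mm [  2.8  -6.4 -26.1] rows 1
[[0.007, -0.003, 0.004], [26.1, 6.0, -3.6]]
```

Request:
arm_command(plan=[[[0.007,-0.003,0.004],[15,6,-3],1],[[0,0,0],[8,0,0],1],[[0,0,0],[0,0,0],1]])

```text
time: 15.92
tool_pos: [0.5152, -0.3126, 0.052]
ee_rot: [-20.4, 89.9, 151.1]
contact_force: [-0.1, -0.4, -3.1]
grip_width: 0.0269
```

```bash
python3 shot.py wrist 14; python3 - <<'E'
from h import *
goal([0.5173,-0.3139,0.034],81.4)
E
```

```text
t 15.97 tcp [ 0.5153 -0.3129  0.0524] jaw -98.6 tilt 0.09 w 0.027 F [-0.3 -0.5 -1.6] j [ 40.  39. -19. 101.  17.  43. -85.]
total d mm [  2.   -1.  -18.4] rows 1
[[0.0, 0.001, 0.0], [18.4, 0.7, -2.1]]
```

View pics/wrist14.png

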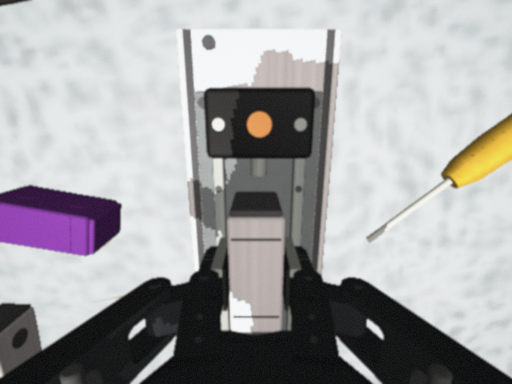

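The bar is over the lane (256 against lane middle 258) and short of the pin at (259,170). Lowering.

Request:
arm_command(plan=[[[0,0,0],[10,1,-2],1],[[0,0,0],[6,0,0],1],[[0,0,0],[2,0,0],1]])

```text
time: 16.35
tool_pos: [0.5175, -0.3151, 0.0347]
ee_rot: [133.7, 89.9, -54.9]
contact_force: [0.7, -0.4, -1.6]
grip_width: 0.0267
```

```bash
python3 - <<'E'
from h import *
goal([0.5173,-0.3139,0.033],81.4)
E
```

```text
t 16.35 tcp [ 0.5175 -0.3151  0.0347] jaw -98.6 tilt 0.06 w 0.0267 F [ 0.7 -0.4 -1.6] j [ 40.  40. -18. 102.  18.  41. -86.]
total d mm [-0.2  1.2 -1.7] rows 1
[[-0.0, -0.001, -0.001], [1.7, -1.1, 0.4]]
```

Request:
arm_command(plan=[[[0,0,0],[2,-1,0],1],[[0,0,0],[1,0,0],1],[[0,0,0],[0,0,0],1]])

```text
time: 16.73
tool_pos: [0.5177, -0.3142, 0.033]
ee_rot: [129.6, 89.9, -59.0]
contact_force: [-0.1, -0.0, -2.1]
grip_width: 0.0271
```

Request:
arm_command(plan=[[[0,0,0],[1.5,0,0],1],[[0,0,0],[1,0,0],1],[[0,0,0],[0,0,0],1]])

```text
time: 17.1
tool_pos: [0.5179, -0.3143, 0.0328]
ee_rot: [131.4, 89.8, -57.3]
contact_force: [0.1, -0.4, -2.8]
grip_width: 0.0267
```

Request:
arm_command(plan=[[[0,0,0],[0,0,0],-0.2],[[0,0,0],[0,0,0],-0.2],[[0,0,0],[-15,0,0],-0.2],[[0,0,0],[-40,0,0],-0.2],[[0,0,0],[-50,0,0],-0.2]])

```text
time: 17.73
tool_pos: [0.5165, -0.313, 0.1385]
ee_rot: [2.0, 89.8, 173.5]
contact_force: [1.7, -0.7, 0.4]
grip_width: 0.0511
```

```bash
python3 shot.py wrist 15; python3 - <<'E'
from h import *
goal([0.4373,-0.0932,0.13],78.8)
E
```

```text
t 17.77 tcp [ 0.5198 -0.3143  0.1459] jaw -98.6 tilt 0.45 w 0.0514 F [ 1.8 -0.7  5.1] j [ 42.  32. -21.  96.  14.  54. -83.]
total d mm [-82.5 221.1 -15.9] rows 4
[[0.011, -0.002, -0.001], [3.6, -51.6, 28.7]]
[[0.011, -0.002, -0.001], [3.7, -51.2, 29.3]]
[[0.011, -0.002, -0.001], [3.8, -50.9, 29.8]]
[[0.011, -0.002, -0.001], [3.9, -50.6, 30.4]]
```

View pics/wrist15.png

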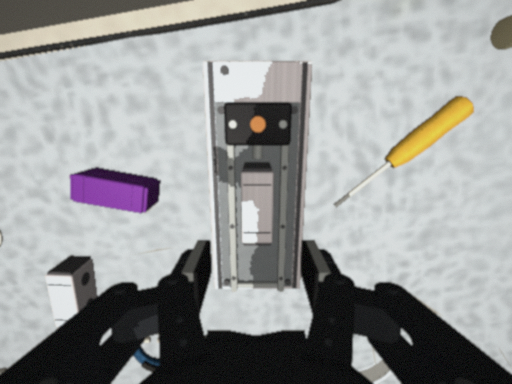

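Bar 1 stands upright in the lane at (257,205), just short of the pin. Now bar 2.

Request:
arm_command(plan=[[[0.011,0,0],[0,-53,28],-0.2],[[0.011,0,0],[4,-52,29],-0.2],[[0.011,0,0],[4,-51,30],-0.2],[[0.011,0,0],[4,-45,28],-0.2]])

```text
time: 18.27
tool_pos: [0.4427, -0.096, 0.137]
ee_rot: [164.4, 88.7, -27.2]
contact_force: [1.8, 1.2, -0.0]
grip_width: 0.0514
```

```bash
python3 shot.py wrist 16; python3 - <<'E'
from h import *
goal([0.4373,-0.0932,0.08],78.8)
c=dict(np.load("wrist16.npz")); print(proj(c,[.4373,-.0932,.04]))
E
```

```text
t 18.32 tcp [ 0.4395 -0.0893  0.1366] jaw -101.3 tilt 1.03 w 0.0508 F [-3.9  6.4 -2. ] j [  25.   21.  -22.  120.   12.   40. -107.]
total d mm [ -2.2  -3.9 -56.6] rows 1
[[-0.001, -0.018, -0.004], [56.6, 4.0, 2.4]]
[254.52222837 211.09958093]
```

View pics/wrist16.png

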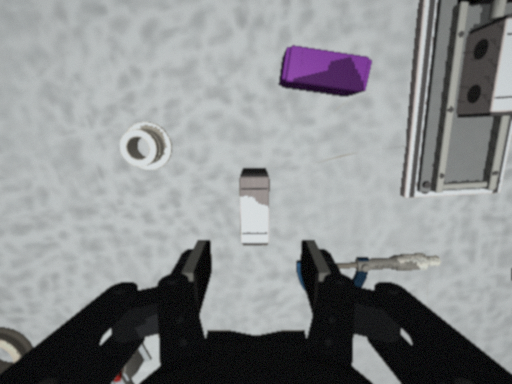

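Request:
arm_command(plan=[[[0,-0.018,-0.004],[38,6,3],-0.2],[[0,0,0],[45,0,0],-0.2],[[0,0,0],[30,0,0],-0.2],[[0,0,0],[6,0,0],-0.2]])

```text
time: 18.82
tool_pos: [0.4401, -0.0937, 0.0192]
ee_rot: [179.6, 89.4, -11.4]
contact_force: [-0.5, -0.8, 0.9]
grip_width: 0.0512
```

```bash
python3 - <<'E'
from h import *
goal([0.4373,-0.0932,0.013],78.8)
E
```

```text
t 18.82 tcp [ 0.4401 -0.0937  0.0192] jaw -101.0 tilt 0.56 w 0.0512 F [-0.5 -0.8  0.9] j [  19.   32.  -15.  126.   21.   23. -114.]
total d mm [-2.8  0.5 -6.2] rows 1
[[0.004, -0.01, -0.0], [6.2, 0.1, 2.9]]
```

Request:
arm_command(plan=[[[0.003,-0.01,0],[5,0,3],-0.2],[[0,0,0],[2,0,0],-0.2],[[0,0,0],[0,0,0],-0.2]])

```text
time: 19.2
tool_pos: [0.4388, -0.0937, 0.0141]
ee_rot: [173.1, 89.8, -18.1]
contact_force: [-0.3, -0.1, 0.1]
grip_width: 0.0511
```

```bash
python3 - <<'E'
from h import *
goal([0.4373,-0.0932,0.013],78.8)
E
```

```text
t 19.2 tcp [ 0.4388 -0.0937  0.0141] jaw -101.2 tilt 0.16 w 0.0511 F [-0.3 -0.1  0.1] j [  19.   33.  -14.  126.   21.   22. -114.]
total d mm [-1.5  0.5 -1.1] rows 1
[[0.0, -0.003, -0.0], [1.1, -0.2, 1.5]]
```

Request:
arm_command(plan=[[[0,-0.003,0],[1,0,1.5],1],[[0,0,0],[0,0,0],1],[[0,0,0],[0,0,0],1],[[0,0,0],[0,0,0],1],[[0,0,0],[0,0,0],1]], force=70)

```text
time: 19.82
tool_pos: [0.4375, -0.0937, 0.0141]
ee_rot: [155.5, 89.9, -35.7]
contact_force: [-0.5, -0.2, -1.8]
grip_width: 0.0272
```

```bash
python3 shot.py wrist 17; python3 - <<'E'
from h import *
goal([0.4373,-0.0932,0.013],78.8)
c=dict(np.load("wrist17.npz")); f=c["frame"]
cv2.imwrite("pics/w17c.png",cv2.resize(f[185:345,210:305],None,fx=3.7,fy=3.7,interpolation=cv2.INTER_CUBIC))
E
```

```text
t 19.88 tcp [ 0.4375 -0.0937  0.014 ] jaw -101.2 tilt 0.07 w 0.0268 F [ 0.4 -0.5 -1.6] j [  19.   33.  -14.  127.   21.   23. -114.]
total d mm [-0.2  0.5 -1. ] rows 1
[[-0.0, -0.001, -0.001], [1.0, -0.4, 0.3]]
```

View pics/w17c.png

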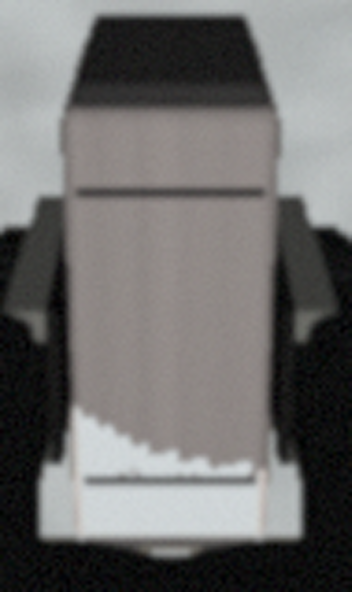

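```bash
python3 - <<'E'
from h import *
c=dict(np.load("wrist17.npz")); u=np.array([np.cos(np.radians(-11.2)),np.sin(np.radians(-11.2))]); t=np.array([.4375,-.0937])
for r in (107,191,480,541):
    p=ray(c,(210+170/3.7,185+r/3.7),.04)[:2]; print(r,((p-t)@u*1000).round(1))
# bar1 in lane from wrist15
goal([0.40,-0.24,0.16],81.4)
f=cv2.imread("pics/wrist15.png"); cv2.imwrite("pics/w15c.png",cv2.resize(f[130:300,205:310],None,fx=3.5,fy=3.5,interpolation=cv2.INTER_CUBIC))
E
```

```text
107 32.9
191 21.5
480 -22.8
541 -33.3
t 19.88 tcp [ 0.4375 -0.0937  0.014 ] jaw -101.2 tilt 0.07 w 0.0268 F [ 0.4 -0.5 -1.6] j [  19.   33.  -14.  127.   21.   23. -114.]
total d mm [ -37.5 -146.3  146. ] rows 4
[[-0.011, -0.0, -0.0], [-36.5, 37.7, 2.0]]
[[-0.011, -0.0, -0.0], [-36.5, 37.7, 2.5]]
[[-0.011, -0.0, -0.0], [-36.5, 37.7, 2.9]]
[[-0.011, -0.0, -0.0], [-36.5, 37.6, 3.4]]
```

View pics/w15c.png

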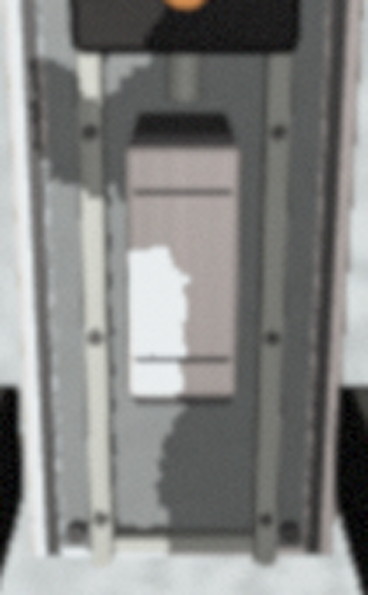

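Request:
arm_command(plan=[[[0,0,0],[-40,0,0],1],[[-0.011,0,0],[-40,20,2],1],[[-0.011,0,0],[-25,48,4],1],[[-0.011,0,0],[0,55,6],1],[[-0.011,0,0],[0,50,6],1]])

```text
time: 20.5
tool_pos: [0.391, -0.2613, 0.1223]
ee_rot: [177.6, 89.9, -10.4]
contact_force: [0.7, -0.3, -2.3]
grip_width: 0.0268
```

```bash
python3 - <<'E'
from h import *
goal([0.4332,-0.3012,0.09],81.4)
E
```

```text
t 20.5 tcp [ 0.391  -0.2613  0.1223] jaw -98.0 tilt 0.09 w 0.0268 F [ 0.7 -0.3 -2.3] j [ 48.  24. -24. 117.  14.  41. -83.]
total d mm [ 42.2 -39.9 -32.3] rows 2
[[0.005, -0.001, -0.0], [16.2, 16.8, -23.7]]
[[0.005, -0.001, -0.0], [16.2, 16.7, -23.8]]
```

Request:
arm_command(plan=[[[0.005,0,0],[6,16,-24],1],[[0.005,0,0],[20,13,-24],1],[[0,0,0],[8,0,0],1]])

```text
time: 20.88
tool_pos: [0.4321, -0.3041, 0.0877]
ee_rot: [116.8, 89.8, -72.4]
contact_force: [-1.1, 1.3, -1.9]
grip_width: 0.027
```

```bash
python3 shot.py wrist 18; python3 - <<'E'
from h import *
goal([0.4332,-0.3012,0.06],81.4)
E
```

```text
t 20.93 tcp [ 0.4309 -0.303   0.0871] jaw -99.1 tilt 0.12 w 0.027 F [ 0.3  1.4 -2.8] j [ 47.  31. -21. 111.  17.  41. -84.]
total d mm [  2.3   1.8 -27.1] rows 1
[[-0.009, 0.001, -0.002], [27.1, -2.2, -2.0]]
```

View pics/wrist18.png

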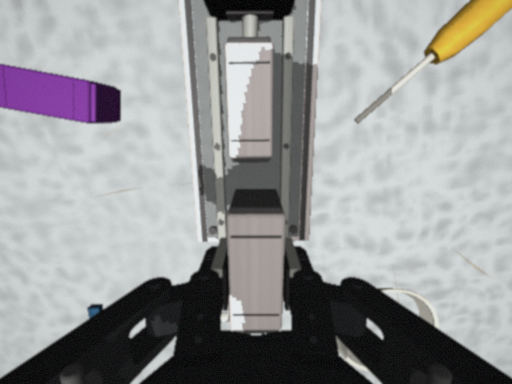

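```bash
python3 - <<'E'
from h import *
c=dict(np.load("wrist18.npz")); a=np.radians(-8.6); u=np.array([np.cos(a),np.sin(a)]); v=np.array([-u[1],u[0]]); c0=np.array([.4876,-.3094])
for n,p,z in [("rear",(250.5,157),.058),("front",(250,40),.058),("line1",(250,62.5),.058),("line2",(250.5,140),.058),("pin",(250,37),.035),("blk",(250,12),.058)]:
    q=ray(c,p,z)[:2]-c0; print(n,(q@u*1000).round(1),(q@v*1000).round(1))
E
```

```text
rear -3.8 0.7
front 62.3 -0.1
line1 50.7 0.1
line2 6.8 0.6
pin 69.8 0.2
blk 76.0 -0.3
```

Request:
arm_command(plan=[[[-0.009,0,0],[15,-2,-2],1],[[0,0,0],[17,0,0],1],[[0,0,0],[5,0,0],1],[[0,0,0],[0,0,0],1]])

```text
time: 21.42
tool_pos: [0.4318, -0.2983, 0.0484]
ee_rot: [16.5, 89.8, -171.8]
contact_force: [-0.5, 0.3, -1.4]
grip_width: 0.027
```

```bash
cat >> h.py <<'E'
def lane():
    from bench import telemetry
    s=telemetry.get_state(); a=np.radians(-8.6); u=np.array([np.cos(a),np.sin(a)]); v=np.array([-u[1],u[0]]); q=s["tool_pos"][:2]-np.array([.4876,-.3094])
    F=s["contact_force"]; print("lane along",(q@u*1000).round(1),"across",(q@v*1000).round(1),"z",s["tool_pos"][2].round(4),"F along",(F[:2]@u).round(2),"across",(F[:2]@v).round(2),"Fz",F[2].round(2))
E
python3 - <<'E'
from h import *
goal([0.4332,-0.3012,0.044],81.4); lane()
E
```

```text
t 21.43 tcp [ 0.4318 -0.2983  0.0484] jaw -98.4 tilt 0.15 w 0.027 F [-0.5  0.3 -1.4] j [ 45.  34. -20. 114.  19.  36. -86.]
total d mm [ 1.4 -2.9 -4.4] rows 1
[[0.004, 0.003, -0.001], [4.4, 2.7, -1.8]]
lane along -56.9 across 2.7 z 0.0484 F along -0.54 across 0.17 Fz -1.41
```

Request:
arm_command(plan=[[[0.004,0.002,0],[4,2.5,-3],1],[[0,0,0],[1,0,-6],1],[[0,0,0],[0,0,-6],1],[[0,0,0],[0,0,0],1]])

```text
time: 21.92
tool_pos: [0.4479, -0.3036, 0.0443]
ee_rot: [124.9, 89.9, -63.7]
contact_force: [-0.0, -0.8, -0.8]
grip_width: 0.0269
```

```bash
python3 - <<'E'
from h import *
lane(); goal([0.4332,-0.3012,0.044],81.4)
E
```

```text
lane along -40.2 across -0.2 z 0.0443 F along 0.08 across -0.77 Fz -0.83
t 21.93 tcp [ 0.4479 -0.3036  0.0443] jaw -98.6 tilt 0.12 w 0.0269 F [-0.  -0.8 -0.8] j [ 44.  35. -19. 111.  19.  36. -86.]
total d mm [-14.7   2.4  -0.3] rows 1
[[-0.0, -0.001, -0.002], [0.3, -0.1, 14.9]]
```

Request:
arm_command(plan=[[[0,0,0],[0,0,-4],1],[[0,0,0],[0,0,-3],1],[[0,0,0],[0,0,0],1]])

```text
time: 22.3
tool_pos: [0.4528, -0.3044, 0.0441]
ee_rot: [26.9, 89.8, -161.8]
contact_force: [0.8, 0.0, -2.8]
grip_width: 0.0269
```

```bash
python3 - <<'E'
from h import *
lane()
E
```

```text
lane along -35.1 across -0.2 z 0.0441 F along 0.75 across 0.15 Fz -2.76
```

Request:
arm_command(plan=[[[0,0,0],[0,0,-3],1],[[0,0,0],[0,0,-2],1],[[0,0,0],[0,0,0],1]])

```text
time: 22.68
tool_pos: [0.4553, -0.3048, 0.0437]
ee_rot: [8.8, 89.5, -179.9]
contact_force: [-2.0, 1.0, -0.8]
grip_width: 0.0269
```

```bash
python3 - <<'E'
from h import *
lane(); goal([0.4594,-0.3051,0.0445],81.4)
E
python3 shot.py wrist 19
```

```text
lane along -32.6 across -0.3 z 0.0437 F along -2.1 across 0.65 Fz -0.8
t 22.68 tcp [ 0.4553 -0.3048  0.0437] jaw -98.7 tilt 0.48 w 0.0269 F [-2.   1.  -0.8] j [ 44.  36. -19. 110.  19.  38. -86.]
total d mm [ 4.1 -0.3  0.8] rows 1
[[-0.001, 0.008, -0.001], [-0.9, -0.3, -4.1]]
```

View pics/wrist19.png

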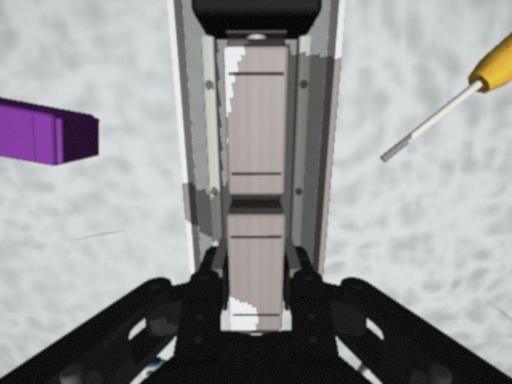

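The train is against the pin and force is building (-2 N along the lane). Pushing about 4 mm more.

Request:
arm_command(plan=[[[0,0.006,0],[-0.5,0,-3],1],[[0,0,0],[0,0,-3],1],[[0,0,0],[0,0,-1],1]])

```text
time: 23.1
tool_pos: [0.4603, -0.3054, 0.0435]
ee_rot: [5.7, 89.6, 177.0]
contact_force: [-6.8, 1.3, 2.7]
grip_width: 0.0265
```

```bash
python3 - <<'E'
from h import *
lane(); goal([0.4594,-0.3051,0.0445],81.4)
E
```

```text
lane along -27.6 across -0.2 z 0.0435 F along -6.97 across 0.3 Fz 2.66
t 23.1 tcp [ 0.4603 -0.3054  0.0435] jaw -98.7 tilt 0.38 w 0.0265 F [-6.8  1.3  2.7] j [ 43.  36. -19. 109.  19.  38. -86.]
total d mm [-0.9  0.3  1. ] rows 1
[[-0.002, 0.007, -0.001], [-1.0, -0.2, 0.9]]
```

Request:
arm_command(plan=[[[0,0.006,0],[3,0,-0.5],1],[[0,0,0],[3,0,-0.5],1],[[0,0,0],[3,0,-0.5],1]])

```text
time: 23.48
tool_pos: [0.4603, -0.3058, 0.0345]
ee_rot: [16.3, 89.8, -172.4]
contact_force: [-5.9, 1.0, 1.1]
grip_width: 0.0269
```

```bash
python3 - <<'E'
from h import *
lane(); goal([0.4594,-0.3051,0.032],81.4)
E
python3 shot.py wrist 20; python3 shot.py side 20;  python3 - <<'E'
import cv2
s=cv2.imread("pics/side20.png"); cv2.imwrite("pics/side20c.png",cv2.resize(s[215:275,215:315],None,fx=7,fy=7,interpolation=cv2.INTER_CUBIC))
E
```

```text
lane along -27.6 across -0.5 z 0.0345 F along -5.94 across 0.08 Fz 1.07
t 23.48 tcp [ 0.4603 -0.3058  0.0345] jaw -98.7 tilt 0.21 w 0.0269 F [-5.9  1.   1.1] j [ 43.  37. -19. 110.  19.  36. -87.]
total d mm [-0.9  0.7 -2.5] rows 1
[[-0.002, 0.003, -0.001], [2.5, -0.5, 1.0]]
```

View pics/wrist20.png

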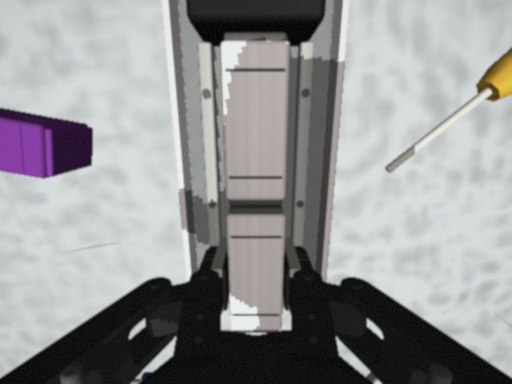

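View pics/side20c.png

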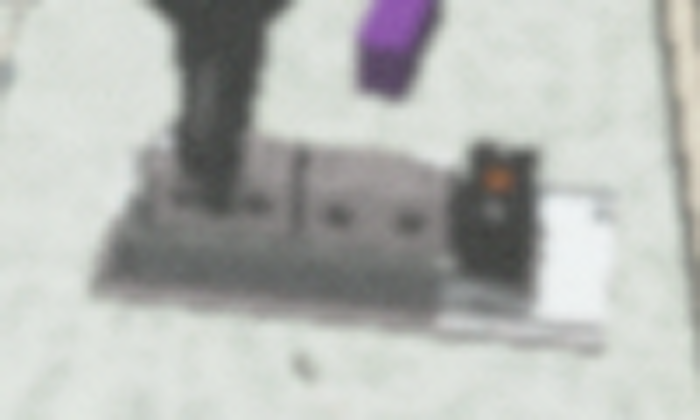

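Request:
arm_command(plan=[[[0,0.003,0],[2,0,-0.5],1],[[0,0,0],[1.5,0,-0.3],1],[[0,0,0],[1,0,-0.3],1]])

```text
time: 23.95
tool_pos: [0.4603, -0.3058, 0.032]
ee_rot: [40.4, 89.8, -148.4]
contact_force: [-8.1, 2.3, 10.4]
grip_width: 0.0271
```

```bash
python3 - <<'E'
from h import *
lane(); goal([0.4594,-0.3051,0.032],81.4)
E
```

```text
lane along -27.5 across -0.5 z 0.032 F along -8.38 across 1.04 Fz 10.41
t 23.95 tcp [ 0.4603 -0.3058  0.032 ] jaw -98.8 tilt 0.2 w 0.0271 F [-8.1  2.3 10.4] j [ 43.  37. -19. 110.  20.  36. -87.]
total d mm [-0.9  0.7  0. ] rows 1
[[-0.003, 0.003, -0.002], [-0.0, -0.6, 1.0]]
```

Bar 2 is on the lane floor (Fz 10 N at z 0.032, as computed). I'll ease back about 3.5 mm so it isn't flung against the lip, then release.

Request:
arm_command(plan=[[[0,0.003,0],[-0.3,0,1.5],1],[[0,0,0],[0,0,1],1],[[0,0,0],[0,0,0],1]])

```text
time: 24.32
tool_pos: [0.4576, -0.3053, 0.032]
ee_rot: [83.3, 89.9, -105.4]
contact_force: [-4.1, 0.5, -0.4]
grip_width: 0.0266
```

```bash
python3 - <<'E'
from h import *
lane()
E
```

```text
lane along -30.3 across -0.4 z 0.032 F along -4.13 across -0.12 Fz -0.39
```

Request:
arm_command(plan=[[[0,0,0],[0,0,1.0],1],[[0,0,0],[0,0,0.5],1],[[0,0,0],[0,0,0],1]])

```text
time: 24.7
tool_pos: [0.4572, -0.3052, 0.032]
ee_rot: [130.5, 89.9, -58.3]
contact_force: [-3.2, 0.9, 0.1]
grip_width: 0.027
```

```bash
python3 - <<'E'
from h import *
lane()
E
```

```text
lane along -30.7 across -0.4 z 0.032 F along -3.3 across 0.43 Fz 0.11
```

Request:
arm_command(plan=[[[0,0,0],[0,0,0],0.2],[[0,0,0],[0,0,0],0.0],[[0,0,0],[0,0,0],-0.1],[[0,0,0],[0,0,0],-0.1]])

```text
time: 25.2
tool_pos: [0.4612, -0.3061, 0.0335]
ee_rot: [161.3, 89.4, -27.4]
contact_force: [0.6, 0.6, -0.2]
grip_width: 0.0468
```

```bash
python3 - <<'E'
from h import *
lane()
E
python3 shot.py wrist 21
```

```text
lane along -26.5 across -0.7 z 0.0335 F along 0.53 across 0.7 Fz -0.23
```

View pics/wrist21.png

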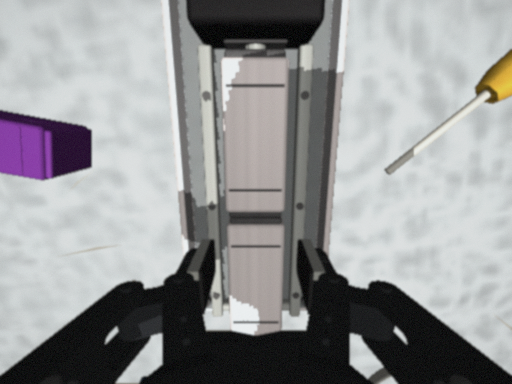

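Request:
arm_command(plan=[[[0,0,0],[-10,0,0],-0.1],[[0,0,0],[-30,0,0],-0.1],[[0,0,0],[-45,0,5],-0.1],[[0,0,0],[-45,0,20],-0.1],[[0,0,0],[-20,0,10],-0.1]])

```text
time: 25.88
tool_pos: [0.4247, -0.2992, 0.1886]
ee_rot: [167.3, 89.5, -21.3]
contact_force: [0.1, 0.5, -0.6]
grip_width: 0.0468
```

```bash
python3 shot.py wrist 22; python3 shot.py side 22; python3 shot.py top 22; python3 - <<'E'
import cv2
s=cv2.imread("pics/side22.png"); cv2.imwrite("pics/side22c.png",cv2.resize(s[215:275,215:315],None,fx=7,fy=7,interpolation=cv2.INTER_CUBIC))
s=cv2.imread("pics/wrist22.png"); cv2.imwrite("pics/wrist22c.png",cv2.resize(s[40:260,190:330],None,fx=2.7,fy=2.7,interpolation=cv2.INTER_CUBIC))
E
```

```text
(no output)
```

View pics/wrist22.png

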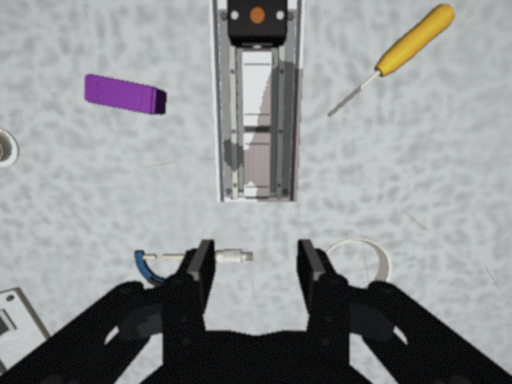

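View pics/side22c.png

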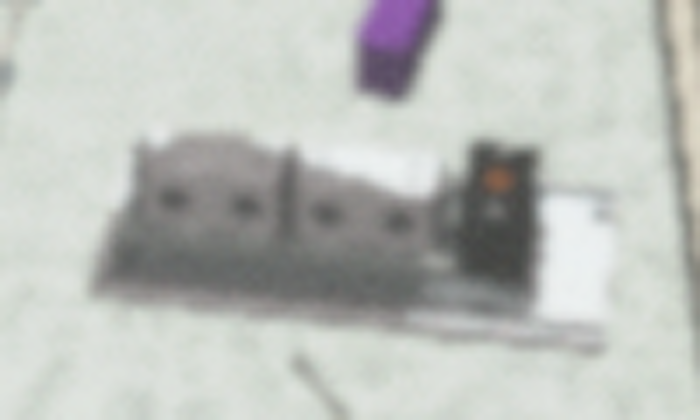

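View pics/top22.png

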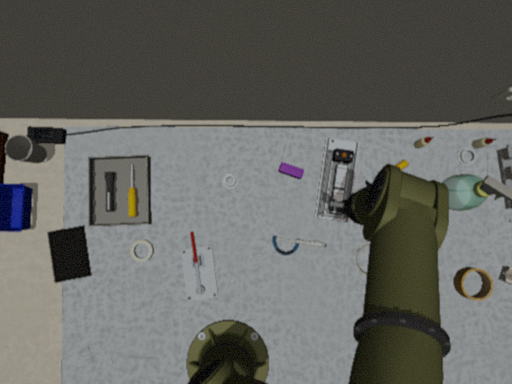

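View pics/wrist22c.png

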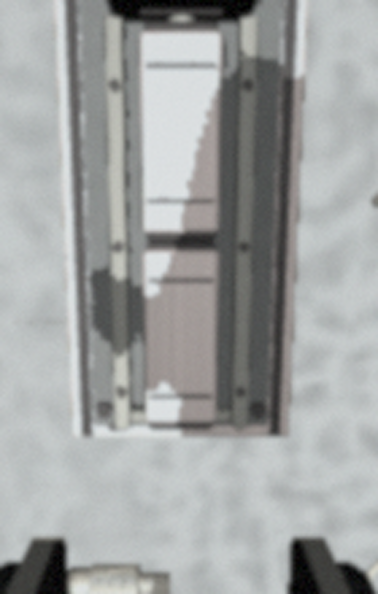

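```bash
python3 - <<'E'
from h import *
c=dict(np.load("wrist22.npz")); a=np.radians(-8.6); u=np.array([np.cos(a),np.sin(a)]); v=np.array([-u[1],u[0]]); c0=np.array([.4876,-.3094])
Q=lambda x,y:(190+x/2.7,40+y/2.7)
for n,p,z in [("b1 front",Q(181,29),.058),("b1 l1",Q(183,64),.058),("b1 l2",Q(181,200),.058),("b1 rear",Q(180,233),.058),("b2 front",Q(181,249),.058),("b2 l1",Q(180,280),.058),("b2 l2",Q(181,396),.058),("b2 rear",Q(181,423),.058),("lipfront",Q(135,409),.025),("liprear",Q(135,420),.025),("nearedge",Q(180,434),.012)]:
    q=ray(c,p,z)[:2]-c0; print(n,(q@u*1000).round(1),(q@v*1000).round(1))
for n,x0,x1,y in [("b1 f",142,220,45),("b1 r",145,217,225),("b2 f",145,216,260),("b2 r",146,214,410)]:
    print(n,"width at z.058",np.linalg.norm(ray(c,Q(x0,y),.058)-ray(c,Q(x1,y),.058)))
E
```

```text
b1 front 72.1 0.2
b1 l1 61.4 -0.5
b1 l2 17.1 0.2
b1 rear 5.7 0.6
b2 front 0.1 0.2
b2 l1 -11.1 0.5
b2 l2 -55.1 0.2
b2 rear -66.0 0.1
lipfront -68.7 20.0
liprear -73.7 20.1
nearedge -84.0 0.3
b1 f width at z.058 0.02650169828826965
b1 r width at z.058 0.02611313544874815
b2 f width at z.058 0.026092587677339185
b2 r width at z.058 0.02649927568331979
```

Bar middles come out at c+39.1 and c−33.0 mm, 72.1 mm apart. Bar 2's rear is at −69.0, against the lip, and bar 1's front is at +75.1, so the pin is about 6 mm in. The top view shows both tools flat in the tray and the bystanders unmoved. Handing in.

```bash
python3 - <<'E'
from h import *
a=dict(np.load("top0.npz"))["frame"].astype(int); b=dict(np.load("top22.npz"))["frame"].astype(int)
for n,(x,y,r) in dict(bush=(229,181,12),purple=(291,171,16),ring=(142,250,14),mic=(293,243,28)).items():
    print(n,np.abs(a[y-r:y+r,x-r:x+r]-b[y-r:y+r,x-r:x+r]).mean().round(1))
from bench import arm
print(arm.close_job())
E
```

```text
bush 13.7
purple 12.7
ring 13.5
mic 13.3
the job is handed in; nothing more can be done
None
```

The job is handed in at about 26 s of the 72 s allowed; no verdict was reported.

**What I did:** I laid the torch and then the left-hand yellow screwdriver flat in the tray. I stood bar 1 in the lane short of the pin, then used bar 2 to push it against the pin's spring. I lowered bar 2 in front of the lip, eased it back and let go.

**Last checks, from the images after release and with the arm clear:**
- **Bars:** their middles are 72.1 mm apart and both tops measure the same width, so both are upright and level. When lowered, bar 2 met the lane floor at the height I had worked out.
- **Lip and pin:** bar 2's rear is at c−69.0 mm, against the lip. Bar 1's front is at c+75.1 mm, so the pin is about 6 mm in.
- **Tools:** both lie flat inside the tray rim.
- **Bystanders:** by eye in the top view, the bush, purple bar, ring and micrometer are where they were.

**Inconclusive check:** the before/after pixel comparison of the bystanders gave a uniform difference of about 13 grey levels, which I put down to noise or exposure. It neither confirms nor contradicts the check by eye.

**Disagreement:** the bar tops measured about 66 mm long instead of 72 mm. I took this as edges set in about 3 mm at each end, and the lip and pin positions above rely on that.

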